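# Dock the shift's handhelds in the sloped charger, in rack order

## Robot

A 6-joint arm with a two-finger parallel gripper is mounted at the origin on the work surface. World frame = base frame: x ahead of the robot, y to its left, z up, the work surface at z = 0. Lengths are in m, angles in rad, forces in N, time in s.
With the tool pointing down it reaches from about 0.425 to 0.925 m from the base axis. Payload 12.5 kg.
Tool frame: the origin (TCP) lies midway between the tips of the shut fingers; the grasp point (between the pads) lies 19 mm behind it; z points along the fingers, y is the line along which they close (so a half turn about z gives the same grasp; the last joint's range is limited). The gripper opens to 85 mm and grips with 20 to 120 N. Pads are 22 mm wide; open, the fingers measure 114 mm over their backs; the gripper's body (76 mm by 85 mm) begins 54 mm behind the grasp point. The pads swing forward as they close: fully open they stand 13 mm farther back than shut.
Start: joints at [-1.369, 0.491, 1.559, -0, 1.092, -0.106], TCP at [0.189, -0.596, 0.231] pointing down, gripper open.
Joint ranges: [-3.1, 3.1], [-0.84, 2.19], [0.05, 2.79], [-1.13, 4.28], [0.06, 2.93], [-2.69, 2.69]. Speed limits (rad/s): [2.22, 2.22, 2.79, 3.14, 3.14, 3.14].

## Interface

Orientations are given as a 3x3 rotation matrix whose columns are the frame's x, y, z axes.
In Python, from rig import env, eyes gives the robot as it stands.
- The arm moves only by the tool apply_moves, never from a script. Its argument "targets" is a list of rows, each a list of 3 entries, a list of its own where there are three numbers: the shift along the tool's x, y, z in mm, then the turn, a rotation vector about the tool's x, y, z in rad, then the closure, from -1 (fully open) to 1 (shut). A call has 1 to 5 rows; each row shifts and turns the commanded pose from where the row before left it, along the tool's axes as they then stand; what a row does not reach is not made up. A row lasts 1/10 s, in which the tool goes at most 50 mm and 8.59 degrees, less where a joint would pass 70% of its speed; a pose out of reach is approached as far as the arm can. A call is refused whole if a number of a shift passes 50 or a number of a turn 0.15, either way. A call with a gripper value outside its range is refused whole. The fingers move at their own pace and stop on an object; "squeeze" is the grip in N (left out, the last holds). Time passes only in rows, so rows that do not move let the fingers close. It gives the time, the measured TCP pose, the force, the opening and the grip force at its end, in the units of the state.
- env.state(): the state, without advancing time (a new reading comes with each control period).
- eyes.get_image(name): name is "scene" or "top"; returns (picture, depth): 384x512x3 uint8, red, green, blue; 384x512 float32, m along the optical axis (not along the pixel's ray), 0 where there is no reading.
- eyes.get_calibration(name): a dict with "intrinsics" (3x3 intrinsics, pixels), "pose" (4x4, takes a point from camera to world coordinates). Camera axes: x right, y up, looking along -z (the intrinsics and any distortion apply to the point x, -y, -z); pixel columns grow to the right and rows downward; lengths in m; the calibration is good to about 2 mm. A picture is of the moment at which its call begins. get_calibration takes no time and is no camera call.
- env.sign_off(): hands the job in; it is judged then, once.
Trained networks look in the newest picture that a camera, given by its name, has taken for a name from the list of things; names that differ only in an ending like _2 or _b are one class to them, and where a whole thing is asked for, a point or a joint stands for the part that bears it (a point fixed in the world has none). Each returns a list of dicts, best first, with "p" (0 to 1); they miss things now and then, are a little off and sometimes report something else, mostly with a low value. They report only what shows in the picture. A call takes as long as a camera call. They do not tell look-alikes from the thing itself.
- eyes.masks_of(camera, thing): "pixels" (384x512 bool, what is visible of it) and "position" ([column, row] in pixels, amid what is visible of it).
- eyes.mark_of(camera, thing): "position" ([column, row] in pixels: a listed point, or the origin of a listed thing).
The state is a dict: "time": time; "qpos": joint angles; "qd": joint speeds; "joint_efforts": joint torques, N m; "ee_pos": TCP position; "ee_rot": TCP orientation; "force": force on the tool from outside, world axes, zero at the start; "moment": the same for the moment, N m; "opening": finger opening in m; "grip_force": force on a finger pad.
Only numpy, scipy, OpenCV 4.12 (cv2) and the standard library are available. Lean on these libraries where they do the work, as an engineer would, in place of code of your own. Each camera call takes 0.05 s, during which the arm holds its last target. There are 200 camera calls.

## Task

Move the three handhelds from the pockets of the drop-off rack to the sloped charging cradles, keeping the same left-to-right order they have in the rack, one to each cradle. Each must end centred in its cradle, right way up with the screen to the front, its foot on the ledge behind the lip and its back leaning on the slope, and then be let go. Set them down gently, do not drop them, and do not knock the mug.

Things in the scene. Friction and masses are not known exactly. Their poses are not given: they have to be found in the camera images.
- terminal: Keypad stock terminal, a charcoal upright slab: 30 mm thick (x), 76 mm wide (y), 150 mm tall (z), about 0.3 kg; screen on the upper half, five rows of pale keys below. Origin: centre of its underside; z up towards its top end, x out of the screen, y across its width. It starts upright in its pocket, screen roughly towards +x. It starts in pocket_terminal.
- touch: Touch-screen handheld, the widest and shortest charcoal slab: 24 mm thick (x), 80 mm wide (y), 130 mm tall (z), about 0.24 kg; large screen over almost the whole front. Origin: centre of its underside; z up towards its top end, x out of the screen, y across its width. It starts upright in its pocket, screen roughly towards +x. It starts in pocket_touch.
- scanner: Slim scanner, the narrowest charcoal slab: 28 mm thick (x), 52 mm wide (y), 142 mm tall (z), about 0.19 kg; small screen at the top, a round button and a few keys. Origin: centre of its underside; z up towards its top end, x out of the screen, y across its width. It starts upright in its pocket, screen roughly towards +x. It starts in pocket_scanner.
- pocket_terminal: Fixed white open-topped pocket holding the keypad terminal at the start, one of three in a row, 100 mm apart; order varies. 44 x 94 mm outside (x, y), 55 mm tall, walls and floor 3 mm (handheld's foot 3 mm above this origin). Origin: centre of its underside, 8 mm above the desk; x to its front (screen side), y along the row, +y to the left end, z up.
- pocket_touch: Fixed white open-topped pocket holding the touch-screen handheld at the start, one of three in a row, 100 mm apart; order varies. 44 x 94 mm outside (x, y), 55 mm tall, walls and floor 3 mm (handheld's foot 3 mm above this origin). Origin: centre of its underside, 8 mm above the desk; x to its front (screen side), y along the row, +y to the left end, z up.
- pocket_scanner: Fixed white open-topped pocket holding the slim scanner at the start, one of three in a row, 100 mm apart; order varies. 44 x 94 mm outside (x, y), 55 mm tall, walls and floor 3 mm (handheld's foot 3 mm above this origin). Origin: centre of its underside, 8 mm above the desk; x to its front (screen side), y along the row, +y to the left end, z up.
- cradle_a: Fixed light-grey sloped charging cradle, 92 mm wide, one of three alike in a row, 100 mm apart; letters do not tell the order. Origin: centre of its underside, 12 mm above the desk; x to its front (where screens look), y along the row, +y to the left end, z up. Backrest leans 25 deg (0.436 rad) from vertical, top towards -x; ledge square to it; their inner corner is at x = 0, z = 20 mm.
- cradle_b: Cradle like cradle_a, same frame. Backrest 88 mm wide, 72 mm long up the slope, its face running from the inner corner along (-0.423, 0, 0.906); the flat ledge runs from the corner along (0.906, 0, 0.423), 38 mm deep from backrest to a front lip 12 mm high and 6 mm thick.
- cradle_c: Cradle like cradle_a and cradle_b, same frame and sizes. A seated handheld stands on the ledge behind the lip, its back leaning on the backrest, its upper part free above it.
- mug: White mug, 80 mm across, 92 mm tall, standing on the desk beyond the two rows. Origin: centre of its underside.
There are look-alikes about, which are no part of the job. Leave any green or red look-alike of the touch alone.

How it is judged:
By the outcome, as a careful person would: the job done as asked, in the order asked, and still so for the second after the job is handed in, with the robot touching nothing.
It also fails if it takes over 96 s, if anything falls off the work surface, if the arm or the gripper's body presses on something with over 40 N, if the wrist force passes 120 N, or if a joint passes its speed limit or range.

## Working session

There is one attempt and no reset: what is moved stays moved. The work goes in short steps, Python scripts to look and compute and a tool call to move; the robot and the scene stay as the last step left them, time stands still between calls to the robot, and variables do not carry over. Pictures are saved under pics/ and viewed, at most 14 in all, crops included, and the job is handed in when it is done.

Besides the shell and the picture viewer there is one more tool, called after "Call:" by a JSON object that holds its "name" and its "arguments", one argument or row to a line. apply_moves: Moves the arm, as the interface text tells. Its arguments: {"type":"object","properties":{"targets":{"type":"array","items":{"type":"array"}},"squeeze":{"type":"number"}},"required":["targets"]}

```bash
ls; mkdir -p pics; cat > h.py <<'E'
import numpy as np, cv2
from rig import env, eyes
def w(cam,u,v,d):
    c=eyes.get_calibration(cam);K=np.array(c['intrinsics']);P=np.array(c['pose'])
    x=(u-K[0,2])/K[0,0]*d;y=(v-K[1,2])/K[1,1]*d
    return (P@np.stack([x,-y,-d,np.ones_like(d)]))[:3].T
def cloud(cam,depth):
    v,u=np.mgrid[:384,:512];d=depth.astype(float)
    return w(cam,u.ravel(),v.ravel(),d.ravel()).reshape(384,512,3)
E
python3 - <<'E'
from h import *
np.set_printoptions(precision=4,suppress=True)
for c in ['scene','top']:
    im,d=eyes.get_image(c); cv2.imwrite(f'pics/{c}0.png',im[:,:,::-1]); np.save(f'{c}0.npy',d)
    k=eyes.get_calibration(c);print(c,k)
    P=cloud(c,d)
    for t in ['terminal','touch','scanner','pocket_terminal','cradle_a','mug']:
        for r in eyes.masks_of(c,t)[:6]:
            m=r['pixels']&(d>0);q=P[m]
            print(t,round(r['p'],2),np.round(r['position']),m.sum(),np.median(q,0) if len(q) else '',np.percentile(q,98,axis=0)[2] if len(q) else '')
E
```

```text
pics
scene {'intrinsics': array([[438.8413,   0.    , 257.2675],
       [  0.    , 438.8413, 191.635 ],
       [  0.    ,   0.    ,   1.    ]]), 'pose': array([[ 0.8348, -0.3552,  0.4207,  1.0677],
       [ 0.5506,  0.5414, -0.6354, -0.6997],
       [-0.0021,  0.7621,  0.6475,  0.8311],
       [ 0.    ,  0.    ,  0.    ,  1.    ]])}
terminal 0.97 [275. 126.] 640 [0.4868 0.2902 0.1224] 0.16043957181489535
touch 0.92 [229. 120.] 824 [0.3014 0.3019 0.0726] 0.1289382335330013
touch 0.82 [279. 196.] 569 [0.6377 0.0335 0.0973] 0.1290017548403675
touch 0.78 [321. 144.] 442 [0.6187 0.3093 0.086 ] 0.12895953701965074
touch 0.77 [290. 106.] 502 [0.4468 0.4332 0.0969] 0.13017987863101207
touch 0.73 [260. 145.] 545 [0.49   0.1903 0.1078] 0.1399609430567047
scanner 0.94 [244. 163.] 603 [0.4988 0.0901 0.1098] 0.1517430687288329
pocket_terminal 0.76 [283. 144.] 181 [0.4964 0.3045 0.0377] 0.061521623598657454
cradle_a 0.78 [125. 276.] 2154 [ 0.4672 -0.3402  0.0476] 0.09298841491915474
cradle_a 0.75 [185. 224.] 1537 [ 0.4743 -0.1386  0.0492] 0.09388100446295432
cradle_a 0.63 [160. 249.] 1884 [ 0.4709
[... 464 characters left out ...]
370 [0.4683 0.2908 0.1586] 0.1647735036696644
touch 0.71 [213. 205.] 300 [0.4732 0.1971 0.1391] 0.14542542514991477
touch 0.67 [136. 228.] 526 [0.4159 0.4328 0.114 ] 0.13355671423992
touch 0.66 [178. 271.] 366 [0.2938 0.303  0.1266] 0.13384071422838956
touch 0.62 [262. 167.] 346 [0.613  0.0628 0.1271] 0.1343945428871634
touch 0.55 [358. 217.] 1178 [ 0.4584 -0.2311  0.0458] 0.09677016638397114
scanner 0.55 [249. 207.] 202 [0.4834 0.1001 0.1515] 0.15789525484266967
pocket_terminal 0.55 [255. 212.] 221 [0.4761 0.0772 0.0139] 0.06608368828928501
cradle_a 0.67 [321. 213.] 1130 [ 0.4607 -0.1329  0.0456] 0.09688813320261785
cradle_a 0.65 [389. 219.] 1147 [ 0.4567 -0.3295  0.0463] 0.0968909395683233
```

View pics/scene0.png

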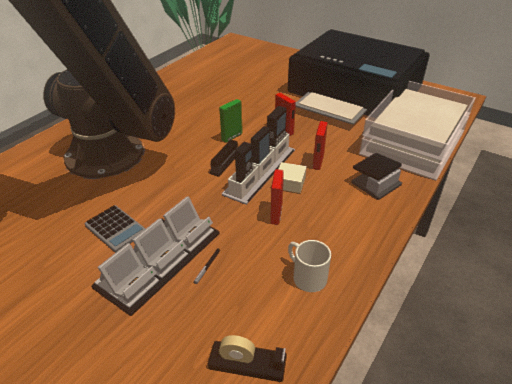

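View pics/top0.png

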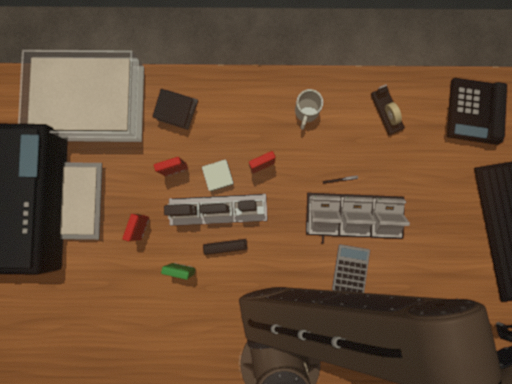

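The pictures show the rack, left to right: terminal (179,210 top view), touch (213,205) and scanner (249,207). The cradles are at (325,215), (357,217) and (389,219), and the red and green look-alikes stand around the rack. Next I'll measure tops and yaws.

```bash
cat > m1.py <<'E'
from h import *
np.set_printoptions(precision=4,suppress=True)
for c in ['top','scene']:
    d=np.load(f'{c}0.npy');P=cloud(c,d)
    x,y,z=P[...,0],P[...,1],P[...,2]
    for n,yy,zt in [('terminal',.29,.161),('touch',.195,.141),('scanner',.1,.153)]:
        m=(abs(y-yy)<.048)&(abs(x-.48)<.04)&(abs(z-zt)<.007)&(d>0)
        q=P[m]
        if len(q)<5: print(c,n,len(q));continue
        r=cv2.minAreaRect((q[:,:2]*1000).astype(np.float32))
        print(c,n,len(q),np.median(q,0),r,(q.min(0)+q.max(0))/2)
    # pocket rims
    m=(abs(y-.19)<.17)&(abs(x-.48)<.05)&(abs(z-.063)<.006)&(d>0);q=P[m]
    print('rim',len(q),cv2.minAreaRect((q[:,:2]*1000).astype(np.float32)),np.median(q[:,2]))
    for yy in (-.13,-.23,-.33):
        m=(abs(y-yy)<.03)&(abs(x-.47)<.08)&(z>.05)&(z<.09)&(d>0);q=P[m]
        # plane fit robust: x = a + b*y + c*z
        A=np.c_[np.ones(len(q)),q[:,1]-yy,q[:,2]-.032];k=np.ones(len(q),bool)
        for _ in range(8):
            s=np.linalg.lstsq(A[k],q[k,0],rcond=None)[0];e=abs(A@s-q[:,0]);k=e<max(.003,np.median(e)*1.5)
        print(c,'cradle',yy,k.sum(),len(q),s)
    m=(y<-.07)&(y>-.42)&(abs(x-.46)<.09)&(z>.03)&(d>0);q=P[m]
    r=cv2.minAreaRect((q[:,:2]*1000).astype(np.float32));print('all cradles',r)
    m&=z>.09;q=P[m];print('toprim',cv2.minAreaRect((q[:,:2]*1000).astype(np.float32)),np.median(q[:,2]))
    m=(abs(x-.9)<.05)&(abs(y+.1)<.4)&(z<.02)&(d>0);print('table z',np.median(z[m]))
E
python3 m1.py
python3 - <<'E'
import cv2
a=cv2.imread('pics/top0.png')[185:260,150:420]
cv2.imwrite('pics/c1.png',cv2.resize(a,None,fx=2.9,fy=2.9,interpolation=cv2.INTER_CUBIC))
E
```

```text
top terminal 280 [0.4687 0.2994 0.16  ] ((469.60406494140625, 300.0848693847656), (29.841386795043945, 75.69376373291016), 3.6925759315490723) [0.4698 0.3    0.1599]
top touch 231 [0.4755 0.2007 0.14  ] ((475.479248046875, 201.42889404296875), (25.144268035888672, 79.6543960571289), 3.8593361377716064) [0.4744 0.2016 0.1409]
top scanner 174 [0.4847 0.1028 0.1521] ((484.1517639160156, 101.94286346435547), (27.554182052612305, 51.80951690673828), 5.129944801330566) [0.4849 0.1016 0.1527]
rim 227 ((476.74176025390625, 199.1095733642578), (44.22989273071289, 292.18597412109375), 3.4499588012695312) 0.06232464592980702
top cradle -0.13 169 293 [ 0.4752  0.0024 -0.5624]
top cradle -0.23 164 281 [ 0.4686  0.0774 -0.4873]
top cradle -0.33 165 280 [ 0.4676  0.0362 -0.5503]
all cradles ((462.7164306640625, -236.81517028808594), (289.44189453125, 109.29676818847656), 88.10639190673828)
toprim ((442.725830078125, -236.01730346679688), (286.18572998046875, 14.69080924987793), 88.14363098144531) 0.0945452061829345
table z 0.00033650589707767686
scene terminal 137 [0.4759 0.299  0.1582] ((473.67208
[... 299 characters left out ...]
0.1014 0.1499] ((489.420654296875, 104.73648834228516), (27.48943328857422, 53.73493576049805), 7.519335746765137) [0.4904 0.1045 0.1494]
rim 328 ((481.5595703125, 203.66397094726562), (46.75434875488281, 298.22308349609375), 3.1963183879852295) 0.06093720553400811
scene cradle -0.13 295 421 [ 0.4809  0.0209 -0.4891]
scene cradle -0.23 360 511 [ 0.4773  0.0391 -0.4864]
scene cradle -0.33 451 612 [ 0.4737  0.0366 -0.4742]
all cradles ((469.92962646484375, -231.2291259765625), (290.6047668457031, 104.78497314453125), 87.98635864257812)
toprim ((445.3824768066406, -230.80206298828125), (288.7828369140625, 13.212484359741211), 88.18470764160156) 0.09241392925441122
table z -0.0022803647890157763
```

View pics/c1.png

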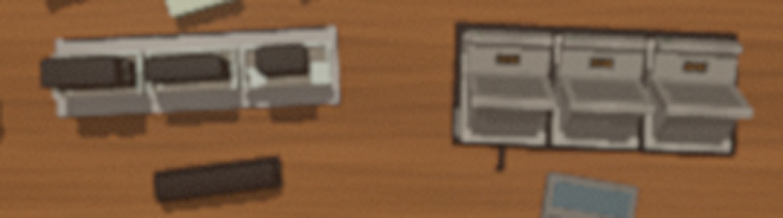

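```bash
cat >> h.py <<'E'
from scipy.spatial.transform import Rotation as Ro
def tool(yaw,tilt,flip=1):
    # tool z = down, leaned outward (+x) by tilt; tool y along slab x axis (*flip)
    n=np.array([np.cos(tilt),0,np.sin(tilt)]);u=np.array([-np.sin(tilt),0,np.cos(tilt)])
    y=n*flip;z=-u
    return Ro.from_euler('z',yaw).as_matrix()@np.c_[np.cross(y,z),y,z]
def plan(wps,mm=35,rad=.12,p=None,R=None):
    s=env.state()
    if p is None: p=np.array(s['ee_pos']);R=np.array(s['ee_rot'])
    for pt,Rt in wps:
        pt=np.array(pt);Rt=R if Rt is None else Rt
        rv=Ro.from_matrix(R.T@Rt).as_rotvec();d=pt-p
        n=max(1,int(np.ceil(max(np.linalg.norm(d)*1000/mm,np.linalg.norm(rv)/rad))))
        for i in range(n):
            a=np.round(R.T@(pt-p)*1000/(n-i),1)
            b=np.round(Ro.from_matrix(R.T@Rt).as_rotvec()/(n-i),4)
            print([list(map(float,a)),list(map(float,b))])
            p=p+R@a/1000;R=R@Ro.from_rotvec(b).as_matrix()
        print('--',np.round(p,4))
    return p,R
E
python3 - <<'E'
from h import *
s=env.state();print(s)
for f in(1,-1):
    print(f);plan([((.30,-.42,.28),None),((.438,-.134,.23),tool(-.035,.0,f))])
E
```

```text
{'time': 0.7, 'qpos': array([-1.36864102e+00,  4.90845197e-01,  1.55889217e+00,  1.78146350e-05,
        1.09170697e+00, -1.05586916e-01]), 'qd': array([-1.64977838e-03,  1.34200879e-03, -1.44486846e-03,  9.18345809e-05,
       -5.54332716e-04, -1.30558762e-04]), 'joint_efforts': array([ 8.93456854e-04, -6.18128085e+01, -2.61817789e+01,  8.75790363e-06,
        4.09868762e-04, -8.51620854e-06]), 'ee_pos': array([ 0.18935394, -0.59564302,  0.2313637 ]), 'ee_rot': array([[ 9.53022385e-01,  3.02899871e-01,  4.52645618e-05],
       [ 3.02899875e-01, -9.53022374e-01, -1.42114015e-04],
       [ 9.18233341e-08,  1.49148467e-04, -9.99999989e-01]]), 'force': array([-0.52027415,  0.59738757, -0.47702523]), 'moment': array([-0.00185978, -0.07460179, -0.0018677 ]), 'grip_force': 0.0, 'opening': 0.08499497340216966}
1
[[22.7, -19.1, -7.0], [0.0, 0.0, 0.0]]
[[22.7, -19.1, -6.9], [0.0, 0.0, 0.0]]
[[22.7, -19.1, -7.0], [0.0, 0.0, 0.0]]
[[22.6, -19.1, -6.9], [0.0, 0.0, 0.0]]
[[22.7, -19.2, -7.0], [0.0, 0.0, 0.0]]
[[22.6, -19.1, -6.9], [0.0, 0.0, 0.0]]
[[22.7, -19.2, -7.0], [0.0, 0.0, 0.0]]
-- [ 0.3  
[... 805 characters left out ...]
6, -14.4, 3.1], [0.0, -0.0, 0.1196]]
[[11.8, -15.9, 3.1], [0.0, -0.0, 0.1196]]
[[9.8, -17.2, 3.1], [0.0, -0.0, 0.1196]]
[[7.7, -18.3, 3.1], [0.0, -0.0, 0.1196]]
[[5.5, -19.1, 3.1], [0.0, -0.0, 0.1196]]
[[3.1, -19.6, 3.1], [0.0, -0.0, 0.1196]]
[[0.8, -19.8, 3.1], [0.0, -0.0, 0.1196]]
[[-1.6, -19.8, 3.1], [0.0, -0.0, 0.1196]]
[[-3.9, -19.5, 3.2], [0.0, -0.0, 0.1196]]
[[-6.2, -18.8, 3.1], [0.0, -0.0, 0.1196]]
[[-8.4, -18.0, 3.2], [0.0, -0.0, 0.1196]]
[[-10.5, -16.8, 3.1], [-0.0, -0.0, 0.1196]]
[[-12.5, -15.5, 3.2], [-0.0, -0.0, 0.1196]]
[[-14.2, -13.9, 3.1], [-0.0, -0.0, 0.1196]]
[[-15.8, -12.0, 3.2], [-0.0, -0.0001, 0.1196]]
[[-17.1, -10.1, 3.1], [-0.0, -0.0, 0.1195]]
-- [ 0.438 -0.134  0.23 ]
```

```bash
python3 - <<'E'
from h import *
plan([((.36,-.30,.30),tool(-.035,.0)),((.446,-.134,.21),tool(-.035,.436))],mm=45,rad=.14)
E
```

```text
[[28.0, -25.6, -7.6], [0.0, 0.0, -0.1365]]
[[31.2, -21.5, -7.6], [0.0, 0.0, -0.1364]]
[[33.9, -17.1, -7.6], [0.0, 0.0, -0.1365]]
[[35.9, -12.3, -7.6], [0.0, 0.0, -0.1364]]
[[37.2, -7.3, -7.7], [0.0, 0.0, -0.1365]]
[[37.9, -2.2, -7.6], [0.0, 0.0, -0.1364]]
[[37.8, 3.0, -7.7], [0.0, 0.0, -0.1365]]
[[37.0, 8.2, -7.6], [0.0, 0.0001, -0.1364]]
[[35.6, 13.1, -7.7], [0.0001, 0.0, -0.1365]]
-- [ 0.36 -0.3   0.3 ]
[[33.8, 16.0, 18.0], [-0.0872, 0.0, 0.0]]
[[33.8, 14.4, 19.3], [-0.0872, 0.0, 0.0]]
[[33.8, 12.7, 20.5], [-0.0872, 0.0, 0.0]]
[[33.7, 10.8, 21.6], [-0.0872, 0.0, 0.0]]
[[33.8, 8.9, 22.4], [-0.0872, 0.0, 0.0]]
-- [ 0.446 -0.134  0.21 ]
```

Call:
{"name": "apply_moves", "arguments": {
  "targets": [
    [[28, -25.6, -7.6], [0, 0, -0.1365], -1],
    [[31.2, -21.5, -7.6], [0, 0, -0.1364], -1],
    [[33.9, -17.1, -7.6], [0, 0, -0.1365], -1],
    [[35.9, -12.3, -7.6], [0, 0, -0.1364], -1],
    [[37.2, -7.3, -7.7], [0, 0, -0.1365], -1]
  ]
}}

```text
time: 1.2
ee_pos: [0.2846, -0.43, 0.2698]
ee_rot: [[0.544, 0.839, 0.0], [0.839, -0.544, -0.0], [-0.0, 0.0, -1.0]]
force: [0.1, -0.1, -0.4]
opening: 0.0856
grip_force: 0.0
```

Call:
{"name": "apply_moves", "arguments": {
  "targets": [
    [[37.9, -2.2, -7.6], [0, 0, -0.1364], -1],
    [[37.8, 3, -7.7], [0, 0, -0.1365], -1],
    [[37, 8.2, -7.6], [0, 0, -0.1364], -1],
    [[35.6, 13.1, -7.7], [0, 0, -0.1365], -1]
  ]
}}

```text
time: 1.6
ee_pos: [0.3605, -0.2986, 0.3005]
ee_rot: [[0.029, 1.0, 0.0], [1.0, -0.029, -0.0], [-0.0, 0.0, -1.0]]
force: [0.6, -0.4, -1.0]
opening: 0.0851
grip_force: 0.0
```

Call:
{"name": "apply_moves", "arguments": {
  "targets": [
    [[33.8, 16, 18], [-0.0872, 0, 0], -1],
    [[33.8, 14.4, 19.3], [-0.0872, 0, 0], -1],
    [[33.8, 12.7, 20.5], [-0.0872, 0, 0], -1],
    [[33.7, 10.8, 21.6], [-0.0872, 0, 0], -1],
    [[33.8, 8.9, 22.4], [-0.0872, 0, 0], -1]
  ]
}}

```text
time: 2.1
ee_pos: [0.4462, -0.1332, 0.21]
ee_rot: [[0.036, 0.904, 0.425], [0.999, -0.032, -0.017], [-0.002, 0.426, -0.905]]
force: [2.0, 0.6, 0.5]
opening: 0.0856
grip_force: 0.0
```

Call:
{"name": "apply_moves", "arguments": {
  "targets": [
    [[0, 0, 0], [0, 0, 0], -1],
    [[0, 0, 0], [0, 0, 0], -1]
  ]
}}

```text
time: 2.3
ee_pos: [0.4461, -0.1336, 0.21]
ee_rot: [[0.033, 0.906, 0.421], [0.999, -0.03, -0.014], [-0.0, 0.421, -0.907]]
force: [-0.1, -0.6, -0.4]
opening: 0.0854
grip_force: 0.0
```

```bash
python3 - <<'E'
from h import *
print(np.round(env.state()['qpos'],3))
for c in ['scene','top']:
    im,d=eyes.get_image(c); cv2.imwrite(f'pics/{c}1.png',im[:,:,::-1]); np.save(f'{c}1.npy',d)
    k=eyes.get_calibration(c);P=np.linalg.inv(k['pose']);q=P@np.array([.4461,-.1336,.21,1]);uv=k['intrinsics']@np.array([q[0],-q[1],-q[2]]);uv/=uv[2];print(c,uv)
    u,v=map(int,uv[:2])
    if c=='scene': a=im[v-60:v+60,u-80:u+80]
    else: b=im[v-60:v+60,u-80:u+80]
cv2.imwrite('pics/c2.png',cv2.resize(np.vstack([a,b])[:,:,::-1],None,fx=2.5,fy=2.5,interpolation=cv2.INTER_CUBIC))
E
```

```text
[-0.549  0.189  2.209  0.543  0.414 -0.981]
scene [168.93514411 168.49157515   1.        ]
top [332.57366553 219.04619911   1.        ]
```

View pics/c2.png

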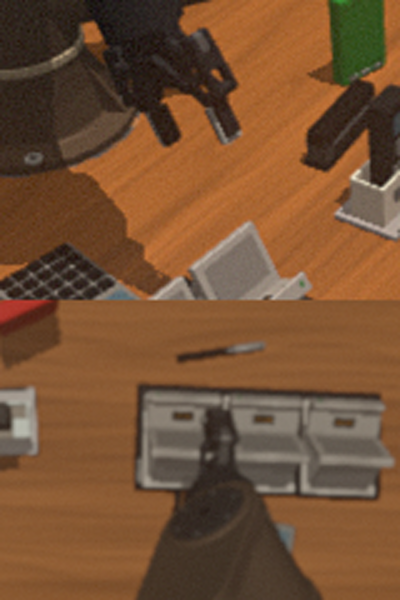

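```bash
python3 - <<'E'
from h import *
np.set_printoptions(precision=4,suppress=True)
for c in ['scene','top']:
    d=np.load(c+'1.npy');P=cloud(c,d);s=env.state();R=s['ee_rot'];T=(P-s['ee_pos'])@R
    m=(d>0)&(abs(T[...,0])<.08)&(abs(T[...,1])<.08)&(T[...,2]>-.2)&(T[...,2]<.03)
    q=T[m]
    for a in np.arange(-.06,.0,.01):
        for sg in(1,-1):
            k=(q[:,2]>a)&(q[:,2]<a+.01)&(sg*q[:,1]>0);
            if k.sum()>3: print(c,round(a,3),sg,k.sum(),q[k].min(0),q[k].max(0),np.median(q[k],0))
E
```

```text
scene -0.06 1 51 [-0.0099  0.0403 -0.0599] [ 0.015   0.0762 -0.0501] [-0.0066  0.0605 -0.0564]
scene -0.06 -1 55 [-0.0096 -0.0716 -0.0599] [ 0.0168 -0.0369 -0.0502] [-0.0021 -0.0452 -0.0558]
scene -0.05 1 37 [-0.0075  0.0441 -0.0498] [ 0.0112  0.0596 -0.0401] [-0.0016  0.0555 -0.0448]
scene -0.05 -1 41 [-0.0085 -0.0503 -0.0499] [ 0.0149 -0.0398 -0.0405] [ 0.0023 -0.0435 -0.0453]
scene -0.04 1 46 [-0.0072  0.0437 -0.0396] [ 0.012   0.06   -0.0306] [-0.0023  0.0543 -0.0352]
scene -0.04 -1 38 [-0.0079 -0.0499 -0.0397] [ 0.0163 -0.038  -0.0302] [ 0.0023 -0.0427 -0.0348]
scene -0.03 1 45 [-0.0072  0.042  -0.0299] [ 0.0113  0.0594 -0.0201] [-0.0019  0.0545 -0.0245]
scene -0.03 -1 39 [-0.0077 -0.0488 -0.0298] [ 0.016  -0.0397 -0.02  ] [ 0.0042 -0.0432 -0.0249]
scene -0.02 1 34 [-0.0076  0.0428 -0.0195] [ 0.015   0.0568 -0.0104] [-0.0015  0.0496 -0.0144]
scene -0.02 -1 39 [-0.0087 -0.0504 -0.0195] [ 0.0159 -0.0401 -0.0101] [ 0.0014 -0.0428 -0.0151]
top -0.04 1 4 [ 0.0068  0.0482 -0.0399] [ 0.0099  0.0513 -0.0334] [ 0.008   0.0488 -0.0347]
```

```bash
python3 - <<'E'
from h import *
plan([((.46,.10,.26),tool(.068,.0)),((.4715,.299,.24),tool(.068,.0)),((.4715,.299,.16),None),((.4715,.299,.117),None)],mm=48,rad=.14)
E
```

```text
[[39.2, 4.3, -7.1], [0.0727, 0.0039, -0.0168]]
[[39.1, 4.4, -7.3], [0.0727, 0.0039, -0.0168]]
[[39.1, 4.6, -7.4], [0.0727, 0.0039, -0.0168]]
[[39.1, 4.7, -7.6], [0.0727, 0.0039, -0.0168]]
[[39.0, 4.7, -7.8], [0.0727, 0.0039, -0.0168]]
[[38.9, 4.8, -8.1], [0.0726, 0.0039, -0.0168]]
-- [0.46 0.1  0.26]
[[39.6, 5.0, 4.0], [0.0, 0.0, -0.0]]
[[39.5, 5.0, 4.0], [0.0, 0.0, -0.0]]
[[39.6, 5.0, 4.0], [0.0, 0.0, -0.0]]
[[39.5, 5.0, 4.0], [0.0, 0.0, -0.0]]
[[39.6, 5.0, 4.0], [0.0, 0.0, -0.0]]
-- [0.4715 0.299  0.24  ]
[[0.0, 0.0, 40.0], [0.0, 0.0, 0.0]]
[[0.0, 0.0, 40.0], [0.0, 0.0, 0.0]]
-- [0.4715 0.299  0.16  ]
[[0.0, 0.0, 43.0], [0.0, 0.0, 0.0]]
-- [0.4715 0.299  0.117 ]
```

Call:
{"name": "apply_moves", "arguments": {
  "targets": [
    [[39.2, 4.3, -7.1], [0.0727, 0.0039, -0.0168], -1],
    [[39.1, 4.4, -7.3], [0.0727, 0.0039, -0.0168], -1],
    [[39.1, 4.6, -7.4], [0.0727, 0.0039, -0.0168], -1],
    [[39.1, 4.7, -7.6], [0.0727, 0.0039, -0.0168], -1],
    [[39, 4.7, -7.8], [0.0727, 0.0039, -0.0168], -1]
  ]
}}

```text
time: 2.9
ee_pos: [0.4573, 0.046, 0.2502]
ee_rot: [[-0.046, 0.994, 0.103], [0.999, 0.045, 0.006], [0.001, 0.103, -0.995]]
force: [0.5, -0.9, 0.4]
opening: 0.0856
grip_force: 0.0
```

Call:
{"name": "apply_moves", "arguments": {
  "targets": [
    [[38.9, 4.8, -8.1], [0.0726, 0.0039, -0.0168], -1],
    [[39.6, 5, 4], [0, 0, 0], -1],
    [[39.5, 5, 4], [0, 0, 0], -1],
    [[39.6, 5, 4], [0, 0, 0], -1],
    [[39.5, 5, 4], [0, 0, 0], -1]
  ]
}}

```text
time: 3.4
ee_pos: [0.4702, 0.2448, 0.2437]
ee_rot: [[-0.063, 0.997, 0.033], [0.998, 0.062, 0.007], [0.005, 0.033, -0.999]]
force: [0.1, -0.2, 1.0]
opening: 0.0854
grip_force: 0.0
```

Call:
{"name": "apply_moves", "arguments": {
  "targets": [
    [[39.6, 5, 4], [0, 0, 0], -1],
    [[0, 0, 0], [0, 0, 0], -1],
    [[0, 0, 20], [0, 0, 0], -1],
    [[0, 0, 0], [0, 0, 0], -1]
  ]
}}

```text
time: 3.8
ee_pos: [0.4724, 0.2829, 0.2182]
ee_rot: [[-0.063, 0.998, 0.029], [0.998, 0.063, 0.006], [0.004, 0.03, -1.0]]
force: [-0.1, -0.4, 0.0]
opening: 0.0853
grip_force: 0.0
```

```bash
python3 - <<'E'
from h import *
np.set_printoptions(precision=4,suppress=True)
im,d=eyes.get_image('scene');cv2.imwrite('pics/s2.png',cv2.resize(im[60:220,180:340,::-1],None,fx=3.5,fy=3.5,interpolation=cv2.INTER_CUBIC))
c='scene';P=cloud(c,d);s=env.state();R=s['ee_rot'];T=(P-s['ee_pos'])@R
m=(d>0)&(abs(T[...,0])<.03)&(abs(T[...,1])<.065)&(T[...,2]>-.05)&(T[...,2]<.01);q=T[m]
for sg in(1,-1):
    k=sg*q[:,1]>0; print(sg,np.percentile(q[k],[2,98],axis=0))
# device top in the tool frame
z=P[...,2];m=(d>0)&(abs(T[...,0])<.06)&(abs(T[...,1])<.03)&(abs(z-.158)<.007)
q=T[m];print(len(q),cv2.minAreaRect((q[:,:2]*1000).astype(np.float32)),s['ee_pos'])
E
```

```text
1 [[-0.0106  0.0448 -0.0492]
 [ 0.011   0.06   -0.014 ]]
-1 [[-0.0104 -0.0532 -0.049 ]
 [ 0.014  -0.0384 -0.012 ]]
159 ((20.363719940185547, 1.2352800369262695), (77.44922637939453, 31.930593490600586), 0.6556960344314575) [0.4726 0.2831 0.2193]
```

View pics/s2.png

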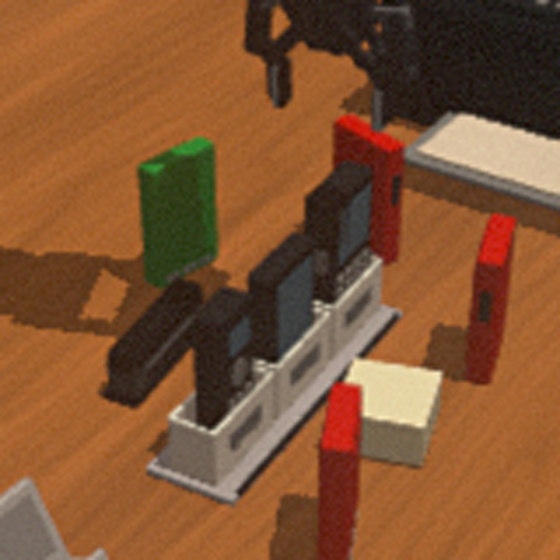

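The fingers hang above the rack, short of the terminal (at (345,190) in the crop), and the space around it is clear. Now I'll correct the pose and descend.

```bash
python3 - <<'E'
from h import *
plan([((.4705,.301,.205),tool(.068,.0)),((.4705,.301,.117),None)],mm=30)
E
```

```text
[[18.0, -1.5, 14.3], [0.0306, -0.005, -0.0051]]
-- [0.4705 0.301  0.205 ]
[[-0.0, 0.0, 29.3], [0.0, 0.0, 0.0]]
[[-0.0, 0.0, 29.4], [0.0, 0.0, 0.0]]
[[-0.0, 0.0, 29.3], [0.0, 0.0, 0.0]]
-- [0.4705 0.301  0.117 ]
```

Call:
{"name": "apply_moves", "arguments": {
  "targets": [
    [[18, -1.5, 14.3], [0.0306, -0.005, -0.0051], -1],
    [[0, 0, 29.3], [0, 0, 0], -1],
    [[0, 0, 29.3], [0, 0, 0], -1],
    [[0, 0, 29.3], [0, 0, 0], -1],
    [[0, 0, 0], [0, 0, 0], -1]
  ]
}}

```text
time: 4.35
ee_pos: [0.4698, 0.301, 0.1154]
ee_rot: [[-0.068, 0.998, -0.003], [0.998, 0.068, -0.001], [-0.001, -0.003, -1.0]]
force: [0.1, 0.4, -0.0]
opening: 0.0858
grip_force: 0.0
```

Call:
{"name": "apply_moves", "arguments": {
  "targets": [
    [[0, 0, 0], [0, 0, 0], 1],
    [[0, 0, 0], [0, 0, 0], 1],
    [[0, 0, 0], [0, 0, 0], 1],
    [[0, 0, 0], [0, 0, 0], 1],
    [[0, 0, 0], [0, 0, 0], 1]
  ],
  "squeeze": 40
}}

```text
time: 4.85
ee_pos: [0.4704, 0.3026, 0.1185]
ee_rot: [[-0.069, 0.998, 0.003], [0.998, 0.069, 0.002], [0.002, 0.003, -1.0]]
force: [-1.1, -0.9, 7.9]
opening: 0.0297
grip_force: 39.6
```

Call:
{"name": "apply_moves", "arguments": {
  "targets": [
    [[0, 0, 0], [0, 0, 0], 1],
    [[0, 0, 0], [0, 0, 0], 1],
    [[0, 0, 0], [0, 0, 0], 1]
  ]
}}

```text
time: 5.15
ee_pos: [0.4704, 0.3026, 0.1185]
ee_rot: [[-0.069, 0.998, 0.003], [0.998, 0.069, 0.002], [0.002, 0.003, -1.0]]
force: [-1.0, -1.6, 7.3]
opening: 0.0298
grip_force: 39.6
```

```bash
cat >> h.py <<'E'
def seat(i,t,foot,dn=0,du=0,yaw=-.035,c=(.475,-.2355,.032)):
    # TCP for handheld thickness t, foot distance below TCP, cradle i (+1 left,0,-1 right)
    R=tool(yaw,.436); p=np.array(c)+np.array([.0033,.1,0])*i
    return p+R[:,1]*(t/2+dn)-R[:,2]*(foot+du), R
E
python3 - <<'E'
from h import *
plan([((.4704,.3026,.285),None),((.44,.08,.305),tool(0,.1)),seat(1,.03,.1075,.004,.06)],mm=40,rad=.1)
E
```

```text
[[0.1, 0.1, -33.3], [0.0, 0.0, 0.0]]
[[0.1, 0.1, -33.3], [0.0, 0.0, 0.0]]
[[0.0, 0.1, -33.3], [0.0, 0.0, 0.0]]
[[0.1, 0.1, -33.3], [0.0, 0.0, 0.0]]
[[0.0, 0.0, -33.3], [0.0, 0.0, 0.0]]
-- [0.4704 0.3026 0.285 ]
[[-36.6, -7.6, -3.4], [-0.0162, -0.0009, 0.0116]]
[[-36.7, -7.1, -3.5], [-0.0162, -0.0009, 0.0116]]
[[-36.8, -6.7, -3.6], [-0.0162, -0.0009, 0.0115]]
[[-36.9, -6.2, -3.7], [-0.0162, -0.0009, 0.0116]]
[[-37.0, -5.7, -3.7], [-0.0163, -0.001, 0.0115]]
[[-37.1, -5.1, -3.8], [-0.0162, -0.0009, 0.0116]]
-- [0.44   0.08   0.3051]
[[-30.5, -3.8, 15.9], [-0.048, -0.0013, 0.0048]]
[[-30.5, -4.4, 15.7], [-0.048, -0.0013, 0.0048]]
[[-30.5, -5.0, 15.5], [-0.048, -0.0014, 0.0049]]
[[-30.5, -5.6, 15.3], [-0.048, -0.0013, 0.0048]]
[[-30.6, -6.1, 15.1], [-0.048, -0.0014, 0.0049]]
[[-30.6, -6.7, 14.8], [-0.048, -0.0013, 0.0048]]
[[-30.5, -7.3, 14.5], [-0.048, -0.0013, 0.0049]]
-- [ 0.4248 -0.1336  0.1919]
```

Call:
{"name": "apply_moves", "arguments": {
  "targets": [
    [[0, 0, -15], [0, 0, 0], 1],
    [[0, 0, -33], [0, 0, 0], 1],
    [[0, 0, -40], [0, 0, 0], 1],
    [[0, 0, -40], [0, 0, 0], 1],
    [[0, 0, -38.5], [0, 0, 0], 1]
  ]
}}

```text
time: 5.65
ee_pos: [0.4695, 0.3021, 0.2858]
ee_rot: [[-0.07, 0.998, 0.001], [0.998, 0.07, 0.002], [0.001, 0.001, -1.0]]
force: [1.5, 0.6, -3.2]
opening: 0.0296
grip_force: 40.3
```

Call:
{"name": "apply_moves", "arguments": {
  "targets": [
    [[-36.6, -7.6, -3.4], [-0.0162, -0.0009, 0.0116], 1],
    [[-36.7, -7.1, -3.5], [-0.0162, -0.0009, 0.0116], 1],
    [[-36.8, -6.7, -3.6], [-0.0162, -0.0009, 0.0115], 1],
    [[-36.9, -6.2, -3.7], [-0.0162, -0.0009, 0.0116], 1],
    [[-37, -5.7, -3.7], [-0.0163, -0.001, 0.0115], 1]
  ]
}}

```text
time: 6.15
ee_pos: [0.4438, 0.1155, 0.301]
ee_rot: [[-0.012, 0.996, 0.083], [1.0, 0.012, -0.0], [-0.001, 0.083, -0.997]]
force: [0.7, 0.5, -2.2]
opening: 0.0293
grip_force: 40.3
```

Call:
{"name": "apply_moves", "arguments": {
  "targets": [
    [[-37.1, -5.1, -3.8], [-0.0162, -0.0009, 0.0116], 1],
    [[-30.5, -3.8, 15.9], [-0.048, -0.0013, 0.0048], 1],
    [[-30.5, -4.4, 15.7], [-0.048, -0.0013, 0.0048], 1],
    [[-30.5, -5, 15.5], [-0.048, -0.0014, 0.0049], 1]
  ]
}}

```text
time: 6.55
ee_pos: [0.4324, -0.013, 0.2555]
ee_rot: [[0.015, 0.97, 0.243], [1.0, -0.014, -0.007], [-0.003, 0.243, -0.97]]
force: [0.4, 1.1, -3.3]
opening: 0.0296
grip_force: 40.4
```

Call:
{"name": "apply_moves", "arguments": {
  "targets": [
    [[-30.5, -5.6, 15.3], [-0.048, -0.0013, 0.0048], 1],
    [[-30.6, -6.1, 15.1], [-0.048, -0.0014, 0.0049], 1],
    [[-30.6, -6.7, 14.8], [-0.048, -0.0013, 0.0048], 1],
    [[-30.5, -7.3, 14.5], [-0.048, -0.0013, 0.0049], 1],
    [[0, 0, 0], [0, 0, 0], 1]
  ]
}}

```text
time: 7.05
ee_pos: [0.4252, -0.1213, 0.1966]
ee_rot: [[0.031, 0.915, 0.403], [1.0, -0.03, -0.008], [0.005, 0.403, -0.915]]
force: [1.5, 0.2, -2.0]
opening: 0.0297
grip_force: 40.5
```

```bash
cat > look.py <<'E'
from h import *
import sys
# fit the held device and the cradle in the scene view, in the cradle/tool frame
np.set_printoptions(precision=4,suppress=True)
im,d=eyes.get_image('scene');cv2.imwrite('pics/%s.png'%sys.argv[1],cv2.resize(im[140:320,70:270,::-1],None,fx=3.3,fy=3.3,interpolation=cv2.INTER_CUBIC))
P=cloud('scene',d);s=env.state();R=s['ee_rot'];p=s['ee_pos'];T=(P-p)@R
t=float(sys.argv[2]);foot=float(sys.argv[3]);i=int(sys.argv[4]);wd=float(sys.argv[5])
print('q',np.round(s['qpos'],3),'p',p,'f',s['force'])
# front face of device: tool y ~ t/2
m=(d>0)&(abs(T[...,1]-t/2-.002)<.006)&(abs(T[...,0])<.06)&(T[...,2]>.012)&(T[...,2]<foot-.02);q=T[m]
# near side face: tool x min
print('front',len(q),'y',np.median(q[:,1]),'x ext',np.percentile(q[:,0],[1,99]),'mid',np.percentile(q[:,0],[1,99]).mean())
m=(d>0)&(abs(T[...,0])<.065)&(abs(T[...,1]-.002)<.025)&(T[...,2]>foot-.04)&(T[...,2]<foot+.02);q=T[m]
if len(q):print('foot z',np.percentile(q[:,2],[50,90,97]))
pl,_=seat(i,t,foot)
print('remaining to seat (tool xyz)',(pl-p)@R)
E
python3 look.py a1 .03 .1075 1 .076
```

```text
q [-0.545  0.183  2.261  0.561  0.389 -1.001] p [ 0.4255 -0.1205  0.1972] f [-0.4685  0.491  -1.824 ]
front 780 y 0.016061422844598362 x ext [-0.0362  0.0381] mid 0.000942492176509855
foot z [0.0929 0.1161 0.125 ]
remaining to seat (tool xyz) [-0.0135 -0.0051  0.0648]
```

View pics/a1.png

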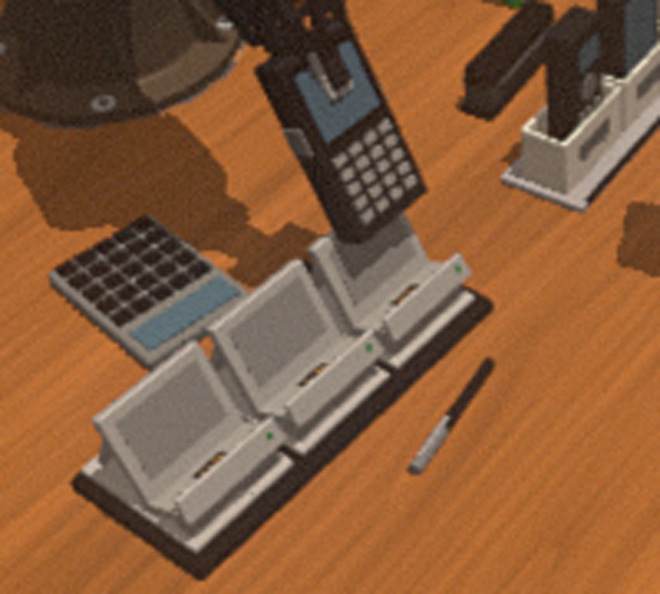

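The picture shows the terminal held upright, screen to the front, just above the left cradle (crop (370,270)). It still needs about 12 mm to the right and then lowering.

```bash
python3 - <<'E'
from h import *
p,R=seat(1,.03,.1075,.005,.04);sh=R[:,0]*.0015
p2,_=seat(1,.03,.1075,.005,.004)
plan([(p+sh,R),(p2+sh,R)],mm=12,rad=.1)
E
```

```text
[[-3.9, -0.3, 8.2], [-0.0074, -0.0021, 0.0002]]
[[-3.9, -0.4, 8.3], [-0.0074, -0.0021, 0.0002]]
[[-3.9, -0.4, 8.3], [-0.0074, -0.0022, 0.0001]]
-- [ 0.4343 -0.1324  0.1741]
[[-0.0, -0.0, 12.0], [0.0, 0.0, 0.0]]
[[-0.0, -0.0, 12.0], [0.0, 0.0, 0.0]]
[[-0.0, -0.0, 12.0], [0.0, 0.0, 0.0]]
-- [ 0.4495 -0.133   0.1415]
```

Call:
{"name": "apply_moves", "arguments": {
  "targets": [
    [[-3.9, -0.3, 8.2], [-0.0074, -0.0021, 0], 1],
    [[-3.9, -0.4, 8.3], [-0.0074, -0.0021, 0], 1],
    [[-3.9, -0.4, 8.3], [-0.0074, -0.0022, 0], 1],
    [[0, 0, 0], [0, 0, 0], 1]
  ]
}}

```text
time: 7.5
ee_pos: [0.4352, -0.131, 0.1745]
ee_rot: [[0.031, 0.906, 0.423], [1.0, -0.028, -0.014], [-0.0, 0.423, -0.906]]
force: [-0.6, 0.1, -1.8]
opening: 0.0296
grip_force: 40.5
```

Call:
{"name": "apply_moves", "arguments": {
  "targets": [
    [[0, 0, 10], [0, 0, 0], 1],
    [[0, 0, 10], [0, 0, 0], 1],
    [[0, 0, 0], [0, 0, 0], 1]
  ]
}}

```text
time: 7.8
ee_pos: [0.4438, -0.1312, 0.1565]
ee_rot: [[0.031, 0.906, 0.423], [1.0, -0.028, -0.013], [-0.0, 0.423, -0.906]]
force: [-1.0, -0.2, -2.1]
opening: 0.0298
grip_force: 40.5
```

Call:
{"name": "apply_moves", "arguments": {
  "targets": [
    [[0, 0, 6], [0, 0, 0], 1],
    [[0, 0, 5], [0, 0, 0], 1],
    [[0, 0, 0], [0, 0, 0], 1]
  ]
}}

```text
time: 8.1
ee_pos: [0.4483, -0.1316, 0.147]
ee_rot: [[0.031, 0.905, 0.424], [1.0, -0.028, -0.014], [-0.001, 0.424, -0.906]]
force: [0.8, 0.2, -2.6]
opening: 0.0299
grip_force: 40.5
```

```bash
python3 look.py a2 .03 .1075 1 .076
```

```text
q [-0.543  0.32   2.286  0.963  0.255 -1.418] p [ 0.4482 -0.1317  0.1471] f [ 0.447  -0.524  -2.4426]
front 756 y 0.01655960360242674 x ext [-0.0353  0.0394] mid 0.0020427502544466125
foot z [0.1008 0.1212 0.1251]
remaining to seat (tool xyz) [-0.0028 -0.0062  0.0096]
```

View pics/a2.png

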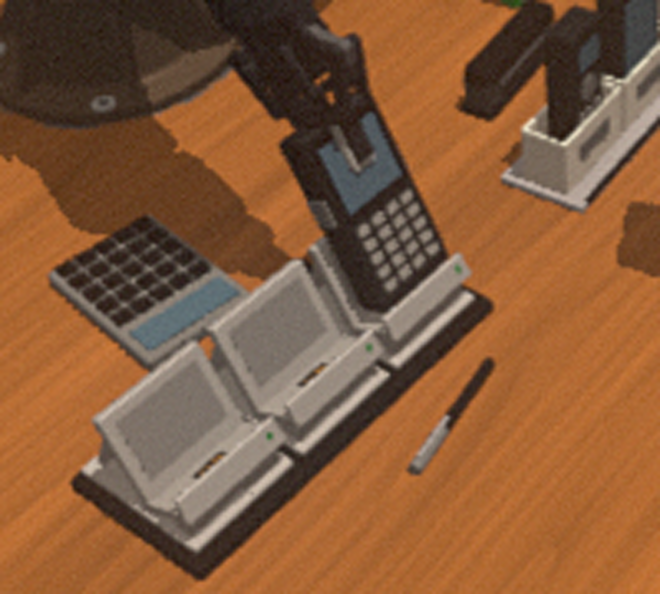

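The foot is inside the lip and nearly centred. Next I'll lower it gently to contact.

Call:
{"name": "apply_moves", "arguments": {
  "targets": [
    [[-1.5, -1.5, 3], [0, 0, 0], 1],
    [[0, 0, 3], [0, 0, 0], 1],
    [[0, 0, 0], [0, 0, 0], 1]
  ]
}}

```text
time: 8.45
ee_pos: [0.4493, -0.1336, 0.1406]
ee_rot: [[0.032, 0.905, 0.424], [0.999, -0.028, -0.015], [-0.001, 0.424, -0.906]]
force: [-0.3, -0.1, -1.6]
opening: 0.0297
grip_force: 40.6
```

Call:
{"name": "apply_moves", "arguments": {
  "targets": [
    [[0, 0, 1.5], [0, 0, 0], 1],
    [[0, 0, 0], [0, 0, 0], 1]
  ]
}}

```text
time: 8.65
ee_pos: [0.4499, -0.1336, 0.1391]
ee_rot: [[0.032, 0.905, 0.423], [0.999, -0.028, -0.015], [-0.001, 0.424, -0.906]]
force: [0.0, 0.1, -2.7]
opening: 0.0295
grip_force: 40.6
```

Call:
{"name": "apply_moves", "arguments": {
  "targets": [
    [[0, 0, 1.5], [0, 0, 0], 1],
    [[0, 0, 0], [0, 0, 0], 1]
  ]
}}

```text
time: 8.85
ee_pos: [0.4505, -0.1337, 0.1379]
ee_rot: [[0.032, 0.905, 0.424], [0.999, -0.028, -0.015], [-0.002, 0.424, -0.906]]
force: [-2.7, -0.3, 3.6]
opening: 0.0293
grip_force: 41.3
```

Call:
{"name": "apply_moves", "arguments": {
  "targets": [
    [[0, -2, 0], [0, 0, 0], 1],
    [[0, 0, 0], [0, 0, 0], 1]
  ]
}}

```text
time: 9.05
ee_pos: [0.4489, -0.1339, 0.1372]
ee_rot: [[0.032, 0.905, 0.424], [0.999, -0.028, -0.015], [-0.002, 0.425, -0.905]]
force: [-1.4, -0.3, 6.2]
opening: 0.0299
grip_force: 41.5
```

Call:
{"name": "apply_moves", "arguments": {
  "targets": [
    [[0, -1.5, 0], [0, 0, 0], 1],
    [[0, 0, 0], [0, 0, 0], 1]
  ]
}}

```text
time: 9.25
ee_pos: [0.4477, -0.134, 0.1366]
ee_rot: [[0.032, 0.905, 0.424], [0.999, -0.028, -0.016], [-0.002, 0.425, -0.905]]
force: [-0.4, -1.3, 6.5]
opening: 0.0297
grip_force: 41.5
```

Call:
{"name": "apply_moves", "arguments": {
  "targets": [
    [[0, -1, 0], [0, 0, 0], 1],
    [[0, 0, 0], [0, 0, 0], 1]
  ]
}}

```text
time: 9.45
ee_pos: [0.4469, -0.134, 0.1362]
ee_rot: [[0.032, 0.905, 0.425], [0.999, -0.028, -0.016], [-0.002, 0.425, -0.905]]
force: [-0.5, -1.0, 5.7]
opening: 0.029
grip_force: 41.6
```

Call:
{"name": "apply_moves", "arguments": {
  "targets": [
    [[0, -1, 0], [0, 0, 0], 1],
    [[0, 0, 0], [0, 0, 0], 1]
  ]
}}

```text
time: 9.65
ee_pos: [0.446, -0.134, 0.1358]
ee_rot: [[0.032, 0.905, 0.425], [0.999, -0.028, -0.016], [-0.002, 0.425, -0.905]]
force: [0.1, -0.4, 6.4]
opening: 0.0293
grip_force: 41.4
```

Call:
{"name": "apply_moves", "arguments": {
  "targets": [
    [[0, -1, 0], [0, 0, 0], 1],
    [[0, 0, 0], [0, 0, 0], 1]
  ]
}}

```text
time: 9.85
ee_pos: [0.4458, -0.134, 0.1357]
ee_rot: [[0.032, 0.904, 0.426], [0.999, -0.028, -0.015], [-0.002, 0.426, -0.905]]
force: [4.2, 1.3, 7.4]
opening: 0.0293
grip_force: 41.5
```

Call:
{"name": "apply_moves", "arguments": {
  "targets": [
    [[0, -1, 0], [0, 0, 0], 1],
    [[0, 0, 0], [0, 0, 0], 1]
  ]
}}

```text
time: 10.05
ee_pos: [0.4456, -0.134, 0.1357]
ee_rot: [[0.031, 0.904, 0.427], [1.0, -0.027, -0.015], [-0.002, 0.427, -0.904]]
force: [9.9, 3.4, 6.7]
opening: 0.0294
grip_force: 41.6
```

```bash
python3 look.py a3 .03 .1075 1 .076
```

```text
q [-0.552  0.345  2.304  1.125  0.236 -1.594] p [ 0.4456 -0.134   0.1357] f [9.8388 2.9198 7.2047]
front 753 y 0.01670259532537432 x ext [-0.0352  0.0392] mid 0.0020046290049874696
foot z [0.0906 0.1116 0.1248]
remaining to seat (tool xyz) [-0.0004  0.0009  0.0003]
```

Call:
{"name": "apply_moves", "arguments": {
  "targets": [
    [[0, 0.7, 0], [0, 0, 0], 1],
    [[0, 0, 0], [0, 0, 0], 0.2],
    [[0, 0, 0], [0, 0, 0], -0.2],
    [[0, 0, 0], [0, 0, 0], -1],
    [[0, 0, 0], [0, 0, 0], -1]
  ]
}}

```text
time: 10.6
ee_pos: [0.4441, -0.1335, 0.1346]
ee_rot: [[0.032, 0.906, 0.423], [0.999, -0.028, -0.015], [-0.001, 0.423, -0.906]]
force: [-0.5, -0.1, -0.8]
opening: 0.0758
grip_force: 0.0
```

Call:
{"name": "apply_moves", "arguments": {
  "targets": [
    [[0, 0, 0], [0, 0, 0], -1],
    [[0, 0, 0], [0, 0, 0], -1],
    [[0, 0, -15], [0, 0, 0], -1],
    [[0, 0, -30], [0, 0, 0], -1],
    [[0, 0, -30], [0, 0, 0], -1]
  ]
}}

```text
time: 11.1
ee_pos: [0.4117, -0.1324, 0.203]
ee_rot: [[0.032, 0.906, 0.421], [0.999, -0.029, -0.015], [-0.001, 0.421, -0.907]]
force: [0.6, 0.5, 0.9]
opening: 0.0857
grip_force: 0.0
```

Call:
{"name": "apply_moves", "arguments": {
  "targets": [
    [[0, 0, -30], [0, 0, 0], -1],
    [[0, 0, -30], [0, 0, 0], -1],
    [[0, 0, 0], [0, 0, 0], -1]
  ]
}}

```text
time: 11.4
ee_pos: [0.3869, -0.1319, 0.2599]
ee_rot: [[0.032, 0.904, 0.427], [0.999, -0.027, -0.018], [-0.005, 0.427, -0.904]]
force: [0.9, -0.2, 0.2]
opening: 0.086
grip_force: 0.0
```

```bash
python3 look.py a4 .03 .1075 1 .076 | head -1; python3 - <<'E'
from h import *
plan([((.45,.06,.255),tool(.068,.1)),((.4775,.201,.22),tool(.068,.0)),((.4775,.201,.16),None)],mm=40,rad=.07)
E
```

```text
q [-0.646  0.015  2.243  0.471  0.565 -0.975] p [ 0.3871 -0.1318  0.2584] f [ 0.3591 -0.1992 -0.8303]
[[32.3, 8.3, 4.4], [0.0567, 0.0051, -0.0161]]
[[32.1, 9.1, 4.1], [0.0567, 0.005, -0.0161]]
[[32.0, 9.8, 3.7], [0.0567, 0.0051, -0.016]]
[[31.8, 10.6, 3.3], [0.0566, 0.005, -0.0161]]
[[31.6, 11.3, 2.9], [0.0567, 0.0051, -0.016]]
[[31.3, 11.9, 2.4], [0.0566, 0.005, -0.0161]]
-- [0.45  0.06  0.255]
[[34.7, 8.3, 9.6], [0.025, 0.0, 0.0]]
[[34.7, 8.6, 9.4], [0.025, 0.0, 0.0]]
[[34.7, 8.8, 9.2], [0.025, 0.0, 0.0]]
[[34.7, 9.0, 9.0], [0.025, 0.0, 0.0]]
-- [0.4775 0.201  0.22  ]
[[0.0, 0.0, 30.0], [0.0, 0.0, 0.0]]
[[0.0, 0.0, 30.0], [0.0, 0.0, 0.0]]
-- [0.4775 0.201  0.16  ]
  return _methods._mean(a, axis=axis, dtype=dtype,
  ret = ret.dtype.type(ret / rcount)
Traceback (most recent call last):
  File "look.py", line 12, in <module>
    print('front',len(q),'y',np.median(q[:,1]),'x ext',np.percentile(q[:,0],[1,99]),'mid',np.percentile(q[:,0],[1,99]).mean())
                                                       ~~~~~~~~~~~~~^^^^^^^^^^^^^^^
IndexError: index -1 is out of bounds for axis 0 with size 0
```

View pics/a4.png

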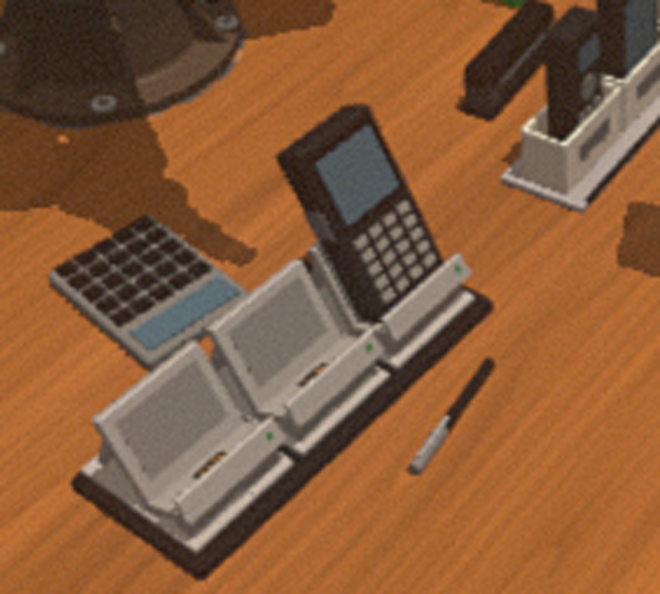

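The terminal leans in the left cradle (crop (365,215)), released and steady. Next is the touch.

Call:
{"name": "apply_moves", "arguments": {
  "targets": [
    [[32.3, 8.3, 4.4], [0.0567, 0.005, -0.0161], -1],
    [[32.1, 9.1, 4.1], [0.0567, 0.005, -0.0161], -1],
    [[32, 9.8, 3.7], [0.0567, 0.005, -0.0161], -1],
    [[31.8, 10.6, 3.3], [0.0566, 0.005, -0.0161], -1],
    [[31.6, 11.3, 2.9], [0.0567, 0.005, -0.0161], -1]
  ]
}}

```text
time: 11.95
ee_pos: [0.4396, 0.0296, 0.2533]
ee_rot: [[-0.053, 0.987, 0.151], [0.999, 0.053, 0.008], [-0.0, 0.151, -0.989]]
force: [-0.2, -0.5, -0.1]
opening: 0.0854
grip_force: 0.0
```

Call:
{"name": "apply_moves", "arguments": {
  "targets": [
    [[31.3, 11.9, 2.4], [0.0566, 0.005, -0.0161], -1],
    [[34.7, 8.3, 9.6], [0.025, 0, 0], -1],
    [[34.7, 8.6, 9.4], [0.025, 0, 0], -1],
    [[34.7, 8.8, 9.2], [0.025, 0, 0], -1],
    [[34.7, 9, 9], [0.025, 0, 0], -1]
  ]
}}

```text
time: 12.45
ee_pos: [0.477, 0.2028, 0.2171]
ee_rot: [[-0.069, 0.998, -0.005], [0.998, 0.069, 0.002], [0.003, -0.005, -1.0]]
force: [0.3, -1.3, 0.7]
opening: 0.0853
grip_force: 0.0
```

Call:
{"name": "apply_moves", "arguments": {
  "targets": [
    [[0, 0, 0], [0, 0, 0], -1]
  ]
}}

```text
time: 12.55
ee_pos: [0.4772, 0.2042, 0.2162]
ee_rot: [[-0.072, 0.997, -0.006], [0.997, 0.072, 0.002], [0.003, -0.006, -1.0]]
force: [-1.1, -1.0, -0.4]
opening: 0.0857
grip_force: 0.0
```

```bash
python3 - <<'E'
from h import *
plan([((.4763,.2025,.20),tool(.068,.0)),((.4763,.2025,.098),None)],mm=35)
E
```

```text
[[-1.6, -1.0, 16.2], [-0.006, -0.0028, 0.0042]]
-- [0.4763 0.2025 0.2   ]
[[-0.0, 0.0, 34.0], [0.0, 0.0, 0.0]]
[[-0.0, 0.0, 34.0], [0.0, 0.0, 0.0]]
[[-0.0, 0.0, 34.0], [0.0, 0.0, 0.0]]
-- [0.4762 0.2025 0.098 ]
```

Call:
{"name": "apply_moves", "arguments": {
  "targets": [
    [[-1.6, -1, 16.2], [-0.006, -0.0028, 0.0042], -1],
    [[0, 0, 34], [0, 0, 0], -1],
    [[0, 0, 34], [0, 0, 0], -1],
    [[0, 0, 34], [0, 0, 0], -1],
    [[0, 0, 0], [0, 0, 0], -1]
  ]
}}

```text
time: 13.05
ee_pos: [0.4745, 0.1983, 0.0969]
ee_rot: [[-0.064, 0.998, -0.003], [0.998, 0.064, -0.002], [-0.002, -0.004, -1.0]]
force: [-0.2, -0.6, 1.3]
opening: 0.0851
grip_force: 0.0
```

Call:
{"name": "apply_moves", "arguments": {
  "targets": [
    [[0, 0, 0], [0, 0, 0], 1],
    [[0, 0, 0], [0, 0, 0], 1],
    [[0, 0, 0], [0, 0, 0], 1],
    [[0, 0, 0], [0, 0, 0], 1],
    [[0, 0, 0], [0, 0, 0], 1]
  ]
}}

```text
time: 13.55
ee_pos: [0.4765, 0.1991, 0.1021]
ee_rot: [[-0.064, 0.998, 0.005], [0.998, 0.064, 0.0], [-0.0, 0.005, -1.0]]
force: [-2.7, -0.8, 7.2]
opening: 0.0234
grip_force: 39.8
```

Call:
{"name": "apply_moves", "arguments": {
  "targets": [
    [[0, 0, 0], [0, 0, 0], 1],
    [[0, 0, 0], [0, 0, 0], 1]
  ]
}}

```text
time: 13.75
ee_pos: [0.4765, 0.1991, 0.1021]
ee_rot: [[-0.064, 0.998, 0.005], [0.998, 0.064, 0.0], [-0.0, 0.005, -1.0]]
force: [-3.5, -0.1, 7.6]
opening: 0.024
grip_force: 39.9
```

```bash
python3 - <<'E'
from h import *
p=env.state()['ee_pos'];foot=p[2]-.011
plan([(p+[0,0,.17],None),((.44,.02,.28),tool(0,.1)),((.42,-.12,.28),tool(-.035,.3)),seat(0,.024,foot,.006,.06)],mm=40,rad=.07)
print(foot)
E
```

```text
[[-0.0, 0.2, -34.0], [0.0, 0.0, 0.0]]
[[-0.0, 0.2, -34.0], [0.0, 0.0, 0.0]]
[[-0.0, 0.1, -34.0], [0.0, 0.0, 0.0]]
[[-0.0, 0.2, -34.0], [0.0, 0.0, 0.0]]
[[-0.1, 0.1, -34.0], [0.0, 0.0, 0.0]]
-- [0.4765 0.1991 0.2721]
[[-35.3, -9.6, -1.6], [-0.019, -0.0006, 0.0129]]
[[-35.4, -9.1, -1.8], [-0.019, -0.0006, 0.0128]]
[[-35.5, -8.6, -1.9], [-0.019, -0.0006, 0.0129]]
[[-35.6, -8.1, -2.1], [-0.019, -0.0006, 0.0128]]
[[-35.7, -7.6, -2.2], [-0.019, -0.0007, 0.0129]]
-- [0.44 0.02 0.28]
[[-35.0, -5.0, -0.5], [-0.05, -0.0017, 0.0086]]
[[-35.0, -4.6, -0.7], [-0.05, -0.0017, 0.0086]]
[[-35.1, -4.3, -0.8], [-0.05, -0.0018, 0.0086]]
[[-35.1, -4.0, -1.0], [-0.05, -0.0017, 0.0085]]
-- [ 0.42   -0.1199  0.28  ]
[[-28.4, -4.9, 25.6], [-0.034, -0.0, 0.0]]
[[-28.4, -5.7, 25.4], [-0.034, -0.0, 0.0]]
[[-28.4, -6.6, 25.2], [-0.034, -0.0, 0.0]]
[[-28.4, -7.5, 24.9], [-0.034, -0.0, 0.0]]
-- [ 0.4276 -0.2339  0.1765]
0.09107252585464987
```

```bash
python3 - <<'E'
from h import *
p=env.state()['ee_pos'];foot=.0911
q,R=seat(0,.024,foot,.006,.06)
P0=np.array([.44,.02,.28]);
plan([((.405,-.234,.285),R),(q,R)],mm=33,rad=.08,p=P0,R=tool(0,.1))
E
```

```text
[[-31.8, -4.3, -1.1], [-0.042, -0.0012, 0.0042]]
[[-31.8, -4.1, -1.2], [-0.042, -0.0012, 0.0042]]
[[-31.8, -3.9, -1.3], [-0.042, -0.0012, 0.0043]]
[[-31.8, -3.7, -1.4], [-0.042, -0.0011, 0.0042]]
[[-31.8, -3.5, -1.6], [-0.042, -0.0012, 0.0043]]
[[-31.8, -3.4, -1.7], [-0.042, -0.0011, 0.0042]]
[[-31.8, -3.1, -1.8], [-0.042, -0.0012, 0.0043]]
[[-31.9, -2.9, -1.8], [-0.042, -0.0011, 0.0042]]
-- [ 0.405 -0.234  0.285]
[[0.2, -6.4, 26.9], [0.0, -0.0, 0.0]]
[[0.2, -6.3, 27.0], [0.0, -0.0, 0.0]]
[[0.3, -6.4, 26.9], [0.0, -0.0, 0.0]]
[[0.2, -6.3, 27.0], [0.0, -0.0, 0.0]]
-- [ 0.4276 -0.2339  0.1766]
```

Call:
{"name": "apply_moves", "arguments": {
  "targets": [
    [[0, 0, -15], [0, 0, 0], 1],
    [[0, 0, -38], [0, 0, 0], 1],
    [[0, 0, -40], [0, 0, 0], 1],
    [[0, 0, -40], [0, 0, 0], 1],
    [[0, 0, -37], [0, 0, 0], 1]
  ]
}}

```text
time: 14.25
ee_pos: [0.4755, 0.199, 0.2733]
ee_rot: [[-0.064, 0.998, 0.005], [0.998, 0.064, -0.0], [-0.0, 0.005, -1.0]]
force: [0.8, -0.5, -2.6]
opening: 0.0234
grip_force: 39.8
```

Call:
{"name": "apply_moves", "arguments": {
  "targets": [
    [[-35.3, -9.6, -1.6], [-0.019, -0.0006, 0.0129], 1],
    [[-35.4, -9.1, -1.8], [-0.019, -0.0006, 0.0128], 1],
    [[-35.5, -8.6, -1.9], [-0.019, -0.0006, 0.0129], 1],
    [[-35.6, -8.1, -2.1], [-0.019, -0.0006, 0.0128], 1],
    [[-35.7, -7.6, -2.2], [-0.019, -0.0007, 0.0129], 1]
  ]
}}

```text
time: 14.75
ee_pos: [0.4386, 0.0188, 0.2795]
ee_rot: [[0.0, 0.995, 0.1], [1.0, -0.0, -0.001], [-0.001, 0.1, -0.995]]
force: [0.5, -1.1, -1.4]
opening: 0.0235
grip_force: 39.7
```

Call:
{"name": "apply_moves", "arguments": {
  "targets": [
    [[-31.8, -4.3, -1.1], [-0.042, -0.0012, 0.0042], 1],
    [[-31.8, -4.1, -1.2], [-0.042, -0.0012, 0.0042], 1],
    [[-31.8, -3.9, -1.3], [-0.042, -0.0012, 0.0043], 1],
    [[-31.8, -3.7, -1.4], [-0.042, -0.0011, 0.0042], 1]
  ]
}}

```text
time: 15.15
ee_pos: [0.4213, -0.1081, 0.2821]
ee_rot: [[0.018, 0.964, 0.266], [1.0, -0.016, -0.007], [-0.003, 0.266, -0.964]]
force: [0.1, 0.4, -2.7]
opening: 0.0235
grip_force: 39.7
```

Call:
{"name": "apply_moves", "arguments": {
  "targets": [
    [[-31.8, -3.5, -1.6], [-0.042, -0.0012, 0.0043], 1],
    [[-31.8, -3.4, -1.7], [-0.042, -0.0011, 0.0042], 1],
    [[-31.8, -3.1, -1.8], [-0.042, -0.0012, 0.0043], 1],
    [[-31.9, -2.9, -1.8], [-0.042, -0.0011, 0.0042], 1],
    [[0, 0, 0], [0, 0, 0], 1]
  ]
}}

```text
time: 15.65
ee_pos: [0.4035, -0.2369, 0.2843]
ee_rot: [[0.039, 0.905, 0.423], [0.999, -0.035, -0.018], [-0.001, 0.423, -0.906]]
force: [0.6, -0.6, -2.7]
opening: 0.0234
grip_force: 40.0
```

```bash
python3 - <<'E'
from h import *
plan([seat(0,.024,.0911,.006,.045)],mm=30,rad=.08)
E
```

```text
[[0.8, -4.8, 24.5], [0.0002, 0.0006, -0.0006]]
[[0.8, -4.8, 24.6], [0.0002, 0.0005, -0.0006]]
[[0.8, -4.8, 24.5], [0.0002, 0.0006, -0.0006]]
[[0.9, -4.8, 24.6], [0.0002, 0.0005, -0.0006]]
[[0.8, -4.7, 24.6], [0.0002, 0.0006, -0.0005]]
-- [ 0.4339 -0.2341  0.1629]
```

Call:
{"name": "apply_moves", "arguments": {
  "targets": [
    [[0, -4.8, 24.5], [0, 0, 0], 1],
    [[0, -4.8, 24.6], [0, 0, 0], 1],
    [[0, -4.8, 24.5], [0, 0, 0], 1],
    [[0, -4.8, 24.6], [0, 0, 0], 1],
    [[0, -4.7, 24.6], [0, 0, 0], 1]
  ]
}}

```text
time: 16.15
ee_pos: [0.4347, -0.2344, 0.1622]
ee_rot: [[0.034, 0.906, 0.421], [0.999, -0.031, -0.015], [-0.001, 0.422, -0.907]]
force: [0.3, -0.7, -2.3]
opening: 0.0238
grip_force: 39.9
```

Call:
{"name": "apply_moves", "arguments": {
  "targets": [
    [[0, 0, 0], [0, 0, 0], 1]
  ]
}}

```text
time: 16.25
ee_pos: [0.4342, -0.2338, 0.1607]
ee_rot: [[0.034, 0.908, 0.419], [0.999, -0.032, -0.012], [0.003, 0.419, -0.908]]
force: [0.0, 0.3, -0.7]
opening: 0.0236
grip_force: 40.1
```

```bash
python3 look.py b1 .024 .0911 0 .08
```

```text
q [-0.78   0.328  2.187  0.792  0.414 -1.445] p [ 0.4344 -0.2341  0.1622] f [-0.9048  0.077  -2.7629]
front 762 y 0.012998679860271221 x ext [-0.0321  0.046 ] mid 0.006925956744243608
foot z [0.0768 0.0997 0.109 ]
remaining to seat (tool xyz) [-0.     -0.0061  0.0441]
```

View pics/b1.png

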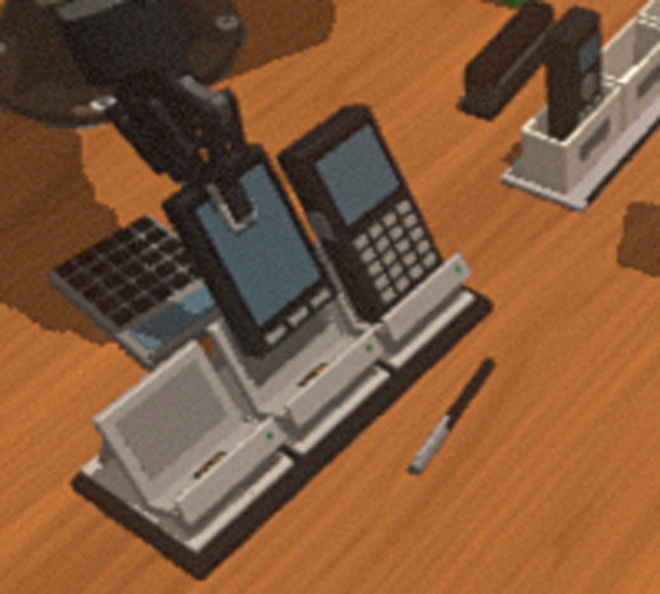

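The touch hovers over the middle cradle (crop (250,240)), about 4 mm too far left. I'll shift it and lower.

Call:
{"name": "apply_moves", "arguments": {
  "targets": [
    [[-4, 0, 0], [0, 0, 0], 1],
    [[0, 0, 12], [0, 0, 0], 1],
    [[0, 0, 12], [0, 0, 0], 1],
    [[0, 0, 8], [0, 0, 0], 1],
    [[0, 0, 4], [0, 0, 0], 1]
  ]
}}

```text
time: 16.8
ee_pos: [0.45, -0.24, 0.1311]
ee_rot: [[0.035, 0.905, 0.423], [0.999, -0.031, -0.016], [-0.001, 0.423, -0.906]]
force: [0.2, -0.6, -2.3]
opening: 0.0233
grip_force: 40.1
```

Call:
{"name": "apply_moves", "arguments": {
  "targets": [
    [[0, 0, 2.5], [0, 0, 0], 1],
    [[0, 0, 0], [0, 0, 0], 1]
  ]
}}

```text
time: 17.0
ee_pos: [0.4507, -0.2398, 0.1284]
ee_rot: [[0.035, 0.906, 0.422], [0.999, -0.031, -0.016], [-0.001, 0.422, -0.906]]
force: [0.2, 0.3, -2.4]
opening: 0.0235
grip_force: 40.1
```

```bash
python3 look.py b2 .024 .0911 0 .08
```

```text
q [-0.761  0.414  2.186  0.958  0.349 -1.607] p [ 0.4507 -0.2398  0.1284] f [ 0.2608  0.2509 -1.6905]
front 736 y 0.013781701839006791 x ext [-0.0325  0.0448] mid 0.006180204692345353
foot z [0.0835 0.1023 0.1069]
remaining to seat (tool xyz) [ 0.0051 -0.0068  0.0065]
```

Call:
{"name": "apply_moves", "arguments": {
  "targets": [
    [[1.8, -1, 2.5], [0, 0, 0], 1],
    [[0, 0, 2], [0, 0, 0], 1],
    [[0, 0, 0], [0, 0, 0], 1]
  ]
}}

```text
time: 17.35
ee_pos: [0.4517, -0.2378, 0.1232]
ee_rot: [[0.035, 0.906, 0.421], [0.999, -0.032, -0.015], [-0.0, 0.422, -0.907]]
force: [-0.2, -0.4, -2.3]
opening: 0.0238
grip_force: 40.1
```

Call:
{"name": "apply_moves", "arguments": {
  "targets": [
    [[0, 0, 1.5], [0, 0, 0], 1],
    [[0, 0, 0], [0, 0, 0], 1]
  ]
}}

```text
time: 17.55
ee_pos: [0.4522, -0.238, 0.1223]
ee_rot: [[0.035, 0.906, 0.422], [0.999, -0.032, -0.016], [-0.001, 0.422, -0.907]]
force: [-4.3, -0.1, 4.3]
opening: 0.0238
grip_force: 41.2
```

Call:
{"name": "apply_moves", "arguments": {
  "targets": [
    [[0, 0, 1], [0, 0, 0], 1],
    [[0, 0, 0], [0, 0, 0], 1]
  ]
}}

```text
time: 17.75
ee_pos: [0.4522, -0.2381, 0.1222]
ee_rot: [[0.035, 0.906, 0.423], [0.999, -0.031, -0.016], [-0.002, 0.423, -0.906]]
force: [-16.8, 0.9, 22.9]
opening: 0.0234
grip_force: 44.0
```

Firm contact with the ledge. I'll ease off 0.8 mm, then slide it back onto the slope.

Call:
{"name": "apply_moves", "arguments": {
  "targets": [
    [[0, 0, -1], [0, 0, 0], 1],
    [[0, -2.5, 0], [0, 0, 0], 1],
    [[0, 0, 0], [0, 0, 0], 1]
  ]
}}

```text
time: 18.05
ee_pos: [0.4503, -0.2381, 0.1213]
ee_rot: [[0.035, 0.906, 0.423], [0.999, -0.032, -0.016], [-0.001, 0.423, -0.906]]
force: [-2.7, -0.6, 8.7]
opening: 0.0238
grip_force: 41.6
```

Call:
{"name": "apply_moves", "arguments": {
  "targets": [
    [[0, -2, 0], [0, 0, 0], 1],
    [[0, 0, 0], [0, 0, 0], 1]
  ]
}}

```text
time: 18.25
ee_pos: [0.4487, -0.2382, 0.1206]
ee_rot: [[0.036, 0.905, 0.423], [0.999, -0.032, -0.016], [-0.001, 0.423, -0.906]]
force: [-1.2, 0.1, 7.7]
opening: 0.0235
grip_force: 41.4
```

Call:
{"name": "apply_moves", "arguments": {
  "targets": [
    [[0, -1, 0], [0, 0, 0], 1],
    [[0, 0, 0], [0, 0, 0], 1]
  ]
}}

```text
time: 18.45
ee_pos: [0.448, -0.2382, 0.1202]
ee_rot: [[0.035, 0.905, 0.423], [0.999, -0.032, -0.016], [-0.001, 0.423, -0.906]]
force: [-0.3, 1.4, 7.6]
opening: 0.0236
grip_force: 41.4
```

Call:
{"name": "apply_moves", "arguments": {
  "targets": [
    [[0, -1, 0], [0, 0, 0], 1],
    [[0, 0, 0], [0, 0, 0], 1]
  ]
}}

```text
time: 18.65
ee_pos: [0.4471, -0.2381, 0.1198]
ee_rot: [[0.035, 0.905, 0.423], [0.999, -0.032, -0.016], [-0.001, 0.423, -0.906]]
force: [-0.4, 0.2, 7.7]
opening: 0.0237
grip_force: 41.4
```

Call:
{"name": "apply_moves", "arguments": {
  "targets": [
    [[0, -1, 0], [0, 0, 0], 1],
    [[0, 0, 0], [0, 0, 0], 1]
  ]
}}

```text
time: 18.85
ee_pos: [0.4468, -0.2381, 0.1197]
ee_rot: [[0.034, 0.905, 0.424], [0.999, -0.031, -0.016], [-0.001, 0.424, -0.905]]
force: [5.6, 2.6, 7.6]
opening: 0.0237
grip_force: 41.3
```

Call:
{"name": "apply_moves", "arguments": {
  "targets": [
    [[0, -1, 0], [0, 0, 0], 1],
    [[0, 0, 0], [0, 0, 0], 1]
  ]
}}

```text
time: 19.05
ee_pos: [0.4466, -0.2382, 0.1197]
ee_rot: [[0.034, 0.904, 0.425], [0.999, -0.031, -0.015], [-0.001, 0.425, -0.905]]
force: [12.5, 3.5, 9.8]
opening: 0.0234
grip_force: 41.5
```

```bash
python3 look.py b3 .024 .0911 0 .08
```

```text
q [-0.767  0.428  2.205  1.047  0.334 -1.706] p [ 0.4466 -0.2381  0.1197] f [10.9281  2.8902  9.1714]
front 733 y 0.014289377465418657 x ext [-0.0327  0.046 ] mid 0.0066566745314875116
foot z [0.0744 0.0952 0.1059]
remaining to seat (tool xyz) [0.0036 0.0006 0.0004]
```

Call:
{"name": "apply_moves", "arguments": {
  "targets": [
    [[0, 1.2, 0], [0, 0, 0], 1],
    [[0, 0, 0], [0, 0, 0], 0.3],
    [[0, 0, 0], [0, 0, 0], -0.2],
    [[0, 0, 0], [0, 0, 0], -1],
    [[0, 0, 0], [0, 0, 0], -1]
  ]
}}

```text
time: 19.6
ee_pos: [0.4455, -0.2376, 0.1187]
ee_rot: [[0.035, 0.906, 0.421], [0.999, -0.032, -0.015], [-0.0, 0.421, -0.907]]
force: [-0.3, -0.4, 1.3]
opening: 0.0723
grip_force: 0.0
```

Call:
{"name": "apply_moves", "arguments": {
  "targets": [
    [[0, 0, 0], [0, 0, 0], -1],
    [[0, 0, 0], [0, 0, 0], -1],
    [[0, 0, -15], [0, 0, 0], -1],
    [[0, 0, -30], [0, 0, 0], -1],
    [[0, 0, -30], [0, 0, 0], -1]
  ]
}}

```text
time: 20.1
ee_pos: [0.4134, -0.2364, 0.1872]
ee_rot: [[0.035, 0.907, 0.42], [0.999, -0.032, -0.014], [0.0, 0.42, -0.907]]
force: [0.6, 0.1, -0.5]
opening: 0.0855
grip_force: 0.0
```

Call:
{"name": "apply_moves", "arguments": {
  "targets": [
    [[0, 0, -35], [0, 0, 0], -1],
    [[0, 0, -35], [0, 0, 0], -1],
    [[0, 0, 0], [0, 0, 0], -1]
  ]
}}

```text
time: 20.4
ee_pos: [0.3842, -0.2361, 0.2537]
ee_rot: [[0.036, 0.905, 0.425], [0.999, -0.03, -0.02], [-0.005, 0.425, -0.905]]
force: [0.6, -0.7, -1.3]
opening: 0.0855
grip_force: 0.0
```

```bash
python3 look.py b4 .024 .0911 0 .08 2>/dev/null| head -1; python3 - <<'E'
from h import *
plan([((.41,-.10,.29),tool(0,.25)),((.45,.03,.26),tool(.05,.05)),((.485,.103,.22),tool(.1,.0))],mm=38,rad=.06)
E
```

```text
q [-0.881  0.113  2.153  0.551  0.646 -1.252] p [ 0.3844 -0.2359  0.2521] f [-0.692   0.6754 -0.0871]
[[34.2, 8.8, -6.5], [0.047, 0.0038, -0.0082]]
[[34.1, 8.7, -6.8], [0.047, 0.0038, -0.0082]]
[[34.0, 8.7, -7.1], [0.047, 0.0039, -0.0082]]
[[34.1, 8.6, -7.3], [0.0471, 0.0038, -0.0081]]
-- [ 0.41 -0.1   0.29]
[[32.5, 7.8, 9.7], [0.05, 0.0019, -0.0124]]
[[32.4, 8.7, 9.4], [0.05, 0.0019, -0.0124]]
[[32.2, 9.6, 9.0], [0.05, 0.0019, -0.0124]]
[[32.1, 10.4, 8.6], [0.0499, 0.0018, -0.0123]]
-- [0.45 0.03 0.26]
[[23.7, 12.2, 14.0], [0.0167, 0.0004, -0.0167]]
[[23.5, 12.8, 13.7], [0.0167, 0.0004, -0.0167]]
[[23.3, 13.4, 13.6], [0.0166, 0.0005, -0.0166]]
-- [0.485 0.103 0.22 ]
```

View pics/b4.png

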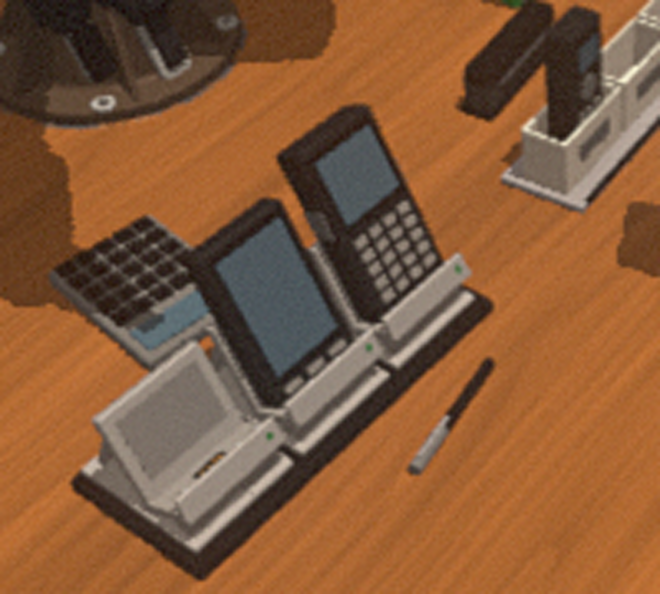

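Touch is seated in the middle cradle (crop (275,300)) and terminal is steady. Next is the scanner (crop (575,75)).

Call:
{"name": "apply_moves", "arguments": {
  "targets": [
    [[34.2, 8.8, -6.5], [0.047, 0.0038, -0.0082], -1],
    [[34.1, 8.7, -6.8], [0.047, 0.0038, -0.0082], -1],
    [[34, 8.7, -7.1], [0.047, 0.0039, -0.0082], -1],
    [[34.1, 8.6, -7.3], [0.0471, 0.0038, -0.0081], -1],
    [[32.5, 7.8, 9.7], [0.05, 0.0019, -0.0124], -1]
  ]
}}

```text
time: 20.95
ee_pos: [0.4208, -0.0656, 0.282]
ee_rot: [[-0.014, 0.98, 0.196], [1.0, 0.014, 0.004], [0.001, 0.196, -0.981]]
force: [0.9, -0.8, 0.1]
opening: 0.0856
grip_force: 0.0
```

Call:
{"name": "apply_moves", "arguments": {
  "targets": [
    [[32.4, 8.7, 9.4], [0.05, 0.0019, -0.0124], -1],
    [[32.2, 9.6, 9], [0.05, 0.0019, -0.0124], -1],
    [[32.1, 10.4, 8.6], [0.0499, 0.0018, -0.0123], -1],
    [[23.7, 12.2, 14], [0.0167, 0.0004, -0.0167], -1],
    [[23.5, 12.8, 13.7], [0.0167, 0.0004, -0.0167], -1]
  ]
}}

```text
time: 21.45
ee_pos: [0.4735, 0.0812, 0.2305]
ee_rot: [[-0.086, 0.996, 0.011], [0.996, 0.086, 0.005], [0.004, 0.012, -1.0]]
force: [0.6, 0.2, -0.3]
opening: 0.0856
grip_force: 0.0
```

Call:
{"name": "apply_moves", "arguments": {
  "targets": [
    [[23.3, 13.4, 13.6], [0.0166, 0.0005, -0.0166], -1],
    [[0, 0, 0], [0, 0, 0], -1],
    [[0, 0, 0], [0, 0, 0], -1]
  ]
}}

```text
time: 21.75
ee_pos: [0.4844, 0.1043, 0.2175]
ee_rot: [[-0.102, 0.995, -0.005], [0.995, 0.102, 0.003], [0.004, -0.005, -1.0]]
force: [0.6, -0.5, 0.4]
opening: 0.0852
grip_force: 0.0
```

```bash
python3 - <<'E'
from h import *
plan([((.485,.102,.20),tool(.1,.0)),((.485,.102,.110),None)],mm=30)
im,d=eyes.get_image('scene');P=cloud('scene',d);q=P[(d>0)&(abs(P[...,0]-.487)<.035)&(abs(P[...,1]-.104)<.05)&(abs(P[...,2]-.150)<.005)]
print(len(q),cv2.minAreaRect((q[:,:2]*1000).astype(np.float32)))
E
```

```text
[[-2.4, 0.5, 17.5], [-0.005, -0.004, 0.0025]]
-- [0.485 0.102 0.2  ]
[[0.0, -0.0, 22.5], [0.0, 0.0, 0.0]]
[[0.0, -0.0, 22.5], [0.0, 0.0, 0.0]]
[[0.0, -0.0, 22.5], [0.0, 0.0, 0.0]]
[[0.0, -0.0, 22.5], [0.0, 0.0, 0.0]]
-- [0.485 0.102 0.11 ]
125 ((489.7270202636719, 105.23025512695312), (28.770713806152344, 51.0240592956543), 4.885612487792969)
```

Call:
{"name": "apply_moves", "arguments": {
  "targets": [
    [[-1.5, 1, 17.5], [-0.005, -0.004, 0.0025], -1],
    [[0, 0, 22.5], [0, 0, 0], -1],
    [[0, 0, 22.5], [0, 0, 0], -1],
    [[0, 0, 22.5], [0, 0, 0], -1],
    [[0, 0, 22.5], [0, 0, 0], -1]
  ]
}}

```text
time: 22.3
ee_pos: [0.486, 0.1015, 0.1112]
ee_rot: [[-0.097, 0.995, 0.004], [0.995, 0.097, -0.0], [-0.0, 0.004, -1.0]]
force: [-0.2, 0.0, 0.3]
opening: 0.0853
grip_force: 0.0
```

Call:
{"name": "apply_moves", "arguments": {
  "targets": [
    [[0, 0, 0], [0, 0, 0], -1],
    [[0, 0, 0], [0, 0, 0], 1],
    [[0, 0, 0], [0, 0, 0], 1],
    [[0, 0, 0], [0, 0, 0], 1],
    [[0, 0, 0], [0, 0, 0], 1]
  ]
}}

```text
time: 22.8
ee_pos: [0.4863, 0.1022, 0.1124]
ee_rot: [[-0.098, 0.995, 0.004], [0.995, 0.098, -0.0], [-0.001, 0.004, -1.0]]
force: [1.1, 0.2, 3.3]
opening: 0.0282
grip_force: 8.0
```

Call:
{"name": "apply_moves", "arguments": {
  "targets": [
    [[0, 0, 0], [0, 0, 0], 1],
    [[0, 0, 0], [0, 0, 0], 1],
    [[0, 0, 0], [0, 0, 0], 1]
  ]
}}

```text
time: 23.1
ee_pos: [0.4861, 0.1022, 0.1124]
ee_rot: [[-0.098, 0.995, 0.003], [0.995, 0.098, -0.0], [-0.001, 0.003, -1.0]]
force: [-2.3, -2.2, 8.4]
opening: 0.0278
grip_force: 38.6
```

```bash
python3 - <<'E'
from h import *
p=env.state()['ee_pos'];foot=p[2]-.011;q,R=seat(-1,.028,foot,.005,.05)
plan([(p+[0,0,.19],None),((.42,-.04,.31),tool(0,.2)),((.405,-.334,.31),R),(q,R)],mm=33,rad=.08)
print(foot)
E
```

```text
[[-0.0, 0.1, -31.7], [0.0, 0.0, 0.0]]
[[-0.0, 0.1, -31.7], [0.0, 0.0, 0.0]]
[[-0.0, 0.1, -31.6], [0.0, 0.0, 0.0]]
[[-0.0, 0.1, -31.7], [0.0, 0.0, 0.0]]
[[-0.1, 0.1, -31.6], [0.0, 0.0, 0.0]]
[[-0.0, 0.1, -31.7], [0.0, 0.0, 0.0]]
-- [0.4861 0.1023 0.3024]
[[-27.0, -15.9, -1.5], [-0.0393, -0.0019, 0.0196]]
[[-27.3, -15.3, -2.1], [-0.0393, -0.0019, 0.0196]]
[[-27.6, -14.7, -2.7], [-0.0393, -0.0018, 0.0196]]
[[-28.0, -14.1, -3.2], [-0.0393, -0.0019, 0.0197]]
[[-28.2, -13.4, -3.6], [-0.0392, -0.0018, 0.0196]]
-- [ 0.42 -0.04  0.31]
[[-32.7, -1.6, -0.3], [-0.0262, -0.0012, 0.0037]]
[[-32.7, -1.5, -0.3], [-0.0262, -0.0012, 0.0037]]
[[-32.7, -1.4, -0.3], [-0.0262, -0.0012, 0.0037]]
[[-32.7, -1.2, -0.3], [-0.0262, -0.0012, 0.0037]]
[[-32.7, -1.1, -0.3], [-0.0262, -0.0012, 0.0037]]
[[-32.7, -1.0, -0.4], [-0.0262, -0.0013, 0.0037]]
[[-32.7, -0.9, -0.3], [-0.0263, -0.0012, 0.0037]]
[[-32.6, -0.7, -0.3], [-0.0262, -0.0013, 0.0037]]
[[-32.7, -0.6, -0.3], [-0.0263, -0.0012, 0.0038]]
-- [ 0.405 -0.334  0.31 ]
[[0.2, -7.6, 25.7], [0.0, -0.0, -0.0]]
[[0.2, -7.6, 25.8], [0.0, -0.0, -0.0]]
[[0.2, -7.6, 25.7], [0.0, -0.0, -0.0]]
[[0.1, -7.6, 25.8], [0.0, -0.0, -0.0]]
[[0.2, -7.5, 25.7], [0.0, -0.0, -0.0]]
-- [ 0.425  -0.3338  0.1773]
0.10143539721179178
```

Call:
{"name": "apply_moves", "arguments": {
  "targets": [
    [[0, 0, -15], [0, 0, 0], 1],
    [[0, 0, -35], [0, 0, 0], 1],
    [[0, 0, -35], [0, 0, 0], 1],
    [[0, 0, -35], [0, 0, 0], 1],
    [[0, 0, -35], [0, 0, 0], 1]
  ]
}}

```text
time: 23.6
ee_pos: [0.4852, 0.1023, 0.2682]
ee_rot: [[-0.098, 0.995, 0.003], [0.995, 0.098, -0.0], [-0.001, 0.003, -1.0]]
force: [0.4, 0.3, -2.2]
opening: 0.0278
grip_force: 39.9
```

Call:
{"name": "apply_moves", "arguments": {
  "targets": [
    [[0, 0, -35], [0, 0, 0], 1],
    [[-27, -15.9, -1.5], [-0.0393, -0.0019, 0.0196], 1],
    [[-27.3, -15.3, -2.1], [-0.0393, -0.0019, 0.0196], 1],
    [[-27.6, -14.7, -2.7], [-0.0393, -0.0018, 0.0196], 1],
    [[-28, -14.1, -3.2], [-0.0393, -0.0019, 0.0197], 1]
  ]
}}

```text
time: 24.1
ee_pos: [0.4317, -0.0122, 0.3079]
ee_rot: [[-0.019, 0.987, 0.161], [1.0, 0.019, 0.001], [-0.002, 0.161, -0.987]]
force: [0.7, -0.5, -2.5]
opening: 0.0277
grip_force: 39.6
```

Call:
{"name": "apply_moves", "arguments": {
  "targets": [
    [[-28.2, -13.4, -3.6], [-0.0392, -0.0018, 0.0196], 1],
    [[-32.7, -1.6, -0.3], [-0.0262, -0.0012, 0.0037], 1],
    [[-32.7, -1.5, -0.3], [-0.0262, -0.0012, 0.0037], 1],
    [[-32.7, -1.4, -0.3], [-0.0262, -0.0012, 0.0037], 1],
    [[-32.7, -1.2, -0.3], [-0.0262, -0.0012, 0.0037], 1]
  ]
}}

```text
time: 24.6
ee_pos: [0.4123, -0.1718, 0.3093]
ee_rot: [[0.016, 0.954, 0.301], [1.0, -0.014, -0.006], [-0.001, 0.301, -0.954]]
force: [1.1, 1.1, -1.9]
opening: 0.0279
grip_force: 39.6
```

Call:
{"name": "apply_moves", "arguments": {
  "targets": [
    [[-32.7, -1.1, -0.3], [-0.0262, -0.0012, 0.0037], 1],
    [[-32.7, -1, -0.4], [-0.0262, -0.0013, 0.0037], 1],
    [[-32.7, -0.9, -0.3], [-0.0263, -0.0012, 0.0037], 1],
    [[-32.6, -0.7, -0.3], [-0.0262, -0.0013, 0.0037], 1],
    [[-32.7, -0.6, -0.3], [-0.0263, -0.0012, 0.0038], 1]
  ]
}}

```text
time: 25.1
ee_pos: [0.4039, -0.3351, 0.3093]
ee_rot: [[0.035, 0.906, 0.422], [0.999, -0.032, -0.015], [-0.0, 0.423, -0.906]]
force: [0.9, 1.5, -2.8]
opening: 0.0276
grip_force: 39.6
```

Call:
{"name": "apply_moves", "arguments": {
  "targets": [
    [[0, 0, 0], [0, 0, 0], 1]
  ]
}}

```text
time: 25.2
ee_pos: [0.4038, -0.337, 0.3088]
ee_rot: [[0.038, 0.906, 0.422], [0.999, -0.034, -0.016], [-0.0, 0.422, -0.907]]
force: [0.1, 0.6, -1.8]
opening: 0.0275
grip_force: 39.7
```

```bash
python3 - <<'E'
from h import *
plan([seat(-1,.028,.1014,.005,.045)],mm=30,rad=.08)
E
```

```text
[[0.8, -7.3, 26.6], [-0.0001, 0.0003, -0.0005]]
[[0.8, -7.3, 26.6], [-0.0, 0.0003, -0.0005]]
[[0.8, -7.3, 26.6], [-0.0001, 0.0003, -0.0006]]
[[0.8, -7.3, 26.7], [-0.0, 0.0003, -0.0005]]
[[0.7, -7.2, 26.6], [-0.0001, 0.0003, -0.0006]]
-- [ 0.4271 -0.334   0.1728]
```

Call:
{"name": "apply_moves", "arguments": {
  "targets": [
    [[0, -7.3, 26.6], [0, 0, 0], 1],
    [[0, -7.3, 26.6], [0, 0, 0], 1],
    [[0, -7.3, 26.6], [0, 0, 0], 1],
    [[0, -7.3, 26.7], [0, 0, 0], 1],
    [[0, -7.2, 26.6], [0, 0, 0], 1]
  ]
}}

```text
time: 25.7
ee_pos: [0.4276, -0.334, 0.1724]
ee_rot: [[0.035, 0.906, 0.421], [0.999, -0.031, -0.015], [-0.0, 0.421, -0.907]]
force: [1.2, -0.9, -2.1]
opening: 0.0273
grip_force: 39.7
```

Call:
{"name": "apply_moves", "arguments": {
  "targets": [
    [[0, 0, 0], [0, 0, 0], 1],
    [[0, 0, 0], [0, 0, 0], 1]
  ]
}}

```text
time: 25.9
ee_pos: [0.4277, -0.3344, 0.1736]
ee_rot: [[0.034, 0.906, 0.421], [0.999, -0.032, -0.014], [0.001, 0.421, -0.907]]
force: [-0.1, 0.7, -1.4]
opening: 0.0273
grip_force: 39.9
```

```bash
python3 look.py d1 .028 .1014 -1 .052
```

```text
q [-0.946  0.377  2.042  0.688  0.553 -1.474] p [ 0.4278 -0.3348  0.1743] f [ 0.5127 -0.0632 -1.9134]
front 709 y 0.014286335259756268 x ext [-0.0203  0.0301] mid 0.004929908063718394
foot z [0.089  0.1128 0.1201]
remaining to seat (tool xyz) [ 0.0008 -0.0063  0.0461]
```

View pics/d1.png

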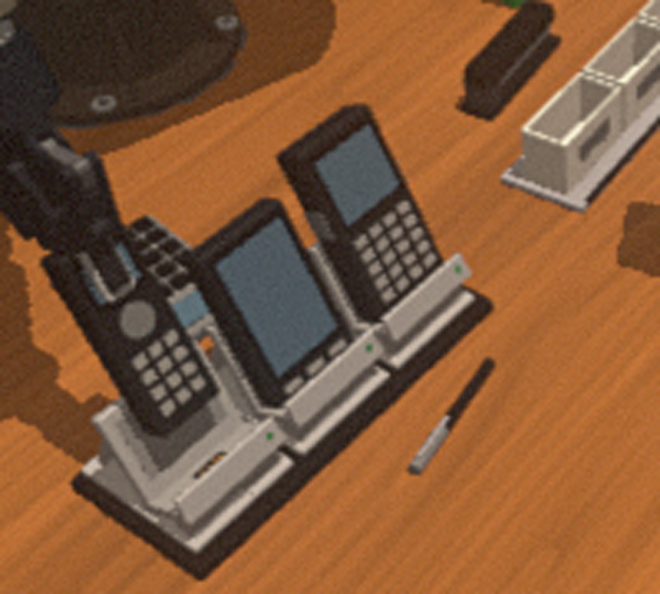

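The scanner hovers centred over the right cradle (crop (130,340)). Now I'll lower it.

Call:
{"name": "apply_moves", "arguments": {
  "targets": [
    [[0, 0, 12], [0, 0, 0], 1],
    [[0, 0, 12], [0, 0, 0], 1],
    [[0, 0, 9], [0, 0, 0], 1],
    [[0, 0, 5], [0, 0, 0], 1],
    [[0, 0, 0], [0, 0, 0], 1]
  ]
}}

```text
time: 26.45
ee_pos: [0.4437, -0.3351, 0.1378]
ee_rot: [[0.035, 0.907, 0.421], [0.999, -0.032, -0.014], [0.001, 0.421, -0.907]]
force: [-0.1, 0.8, -2.0]
opening: 0.0275
grip_force: 40.0
```

```bash
python3 look.py d2 .028 .1014 -1 .052
```

```text
q [-0.919  0.452  2.048  0.78   0.482 -1.555] p [ 0.4436 -0.3352  0.1383] f [-0.3811 -0.3228 -2.188 ]
front 663 y 0.014624416954633401 x ext [-0.0204  0.0293] mid 0.004461342262972944
foot z [0.0964 0.1131 0.1177]
remaining to seat (tool xyz) [ 0.0007 -0.0054  0.0068]
```

Call:
{"name": "apply_moves", "arguments": {
  "targets": [
    [[0, 0, 2.5], [0, 0, 0], 1],
    [[0, 0, 2], [0, 0, 0], 1],
    [[0, 0, 0], [0, 0, 0], 1]
  ]
}}

```text
time: 26.8
ee_pos: [0.4455, -0.3354, 0.1346]
ee_rot: [[0.035, 0.906, 0.421], [0.999, -0.032, -0.015], [0.0, 0.422, -0.907]]
force: [-0.3, -0.6, -2.8]
opening: 0.0276
grip_force: 40.0
```

Call:
{"name": "apply_moves", "arguments": {
  "targets": [
    [[0, 0, 1], [0, 0, 0], 1],
    [[0, 0, 0], [0, 0, 0], 1]
  ]
}}

```text
time: 27.0
ee_pos: [0.4459, -0.3355, 0.1337]
ee_rot: [[0.035, 0.906, 0.421], [0.999, -0.032, -0.015], [-0.0, 0.422, -0.907]]
force: [0.3, -0.1, -2.4]
opening: 0.0274
grip_force: 40.0
```

Call:
{"name": "apply_moves", "arguments": {
  "targets": [
    [[0, 0, 0.6], [0, 0, 0], 1],
    [[0, 0, 0], [0, 0, 0], 1]
  ]
}}

```text
time: 27.2
ee_pos: [0.4462, -0.3355, 0.1332]
ee_rot: [[0.035, 0.906, 0.421], [0.999, -0.032, -0.015], [0.0, 0.422, -0.907]]
force: [0.4, 0.4, -2.3]
opening: 0.0276
grip_force: 40.0
```

Call:
{"name": "apply_moves", "arguments": {
  "targets": [
    [[0, 0, 0.7], [0, 0, 0], 1],
    [[0, 0, 0], [0, 0, 0], 1]
  ]
}}

```text
time: 27.4
ee_pos: [0.4465, -0.3355, 0.1325]
ee_rot: [[0.035, 0.906, 0.421], [0.999, -0.032, -0.015], [0.0, 0.422, -0.907]]
force: [-0.1, -0.3, -2.8]
opening: 0.0276
grip_force: 40.0
```

Call:
{"name": "apply_moves", "arguments": {
  "targets": [
    [[0, -2, 0.4], [0, 0, 0], 1],
    [[0, 0, 0], [0, 0, 0], 1]
  ]
}}

```text
time: 27.6
ee_pos: [0.4449, -0.3355, 0.1316]
ee_rot: [[0.035, 0.906, 0.422], [0.999, -0.032, -0.015], [-0.0, 0.422, -0.906]]
force: [-0.1, -0.1, 0.3]
opening: 0.028
grip_force: 40.0
```

Call:
{"name": "apply_moves", "arguments": {
  "targets": [
    [[0, -1.5, 0], [0, 0, 0], 1],
    [[0, 0, 0], [0, 0, 0], 1]
  ]
}}

```text
time: 27.8
ee_pos: [0.4434, -0.3355, 0.1309]
ee_rot: [[0.035, 0.906, 0.422], [0.999, -0.032, -0.015], [-0.0, 0.422, -0.907]]
force: [-0.4, 0.0, 3.6]
opening: 0.0273
grip_force: 40.2
```

Call:
{"name": "apply_moves", "arguments": {
  "targets": [
    [[0, -1, 0], [0, 0, 0], 1],
    [[0, 0, 0], [0, 0, 0], 1]
  ]
}}

```text
time: 28.0
ee_pos: [0.4426, -0.3355, 0.1305]
ee_rot: [[0.035, 0.906, 0.422], [0.999, -0.032, -0.015], [-0.0, 0.422, -0.907]]
force: [-0.2, -0.8, 4.3]
opening: 0.0278
grip_force: 40.4
```

Call:
{"name": "apply_moves", "arguments": {
  "targets": [
    [[0, -1, 0], [0, 0, 0], 1],
    [[0, 0, 0], [0, 0, 0], 1]
  ]
}}

```text
time: 28.2
ee_pos: [0.4418, -0.3355, 0.1301]
ee_rot: [[0.035, 0.906, 0.422], [0.999, -0.032, -0.015], [-0.0, 0.422, -0.906]]
force: [0.9, -0.0, 5.6]
opening: 0.0276
grip_force: 39.0
```

Call:
{"name": "apply_moves", "arguments": {
  "targets": [
    [[0, -0.8, 0], [0, 0, 0], 1],
    [[0, 0, 0], [0, 0, 0], 1]
  ]
}}

```text
time: 28.4
ee_pos: [0.4413, -0.3354, 0.13]
ee_rot: [[0.035, 0.906, 0.422], [0.999, -0.031, -0.015], [-0.0, 0.423, -0.906]]
force: [2.6, 1.7, 6.1]
opening: 0.0276
grip_force: 39.3
```

```bash
python3 look.py d3 .028 .1014 -1 .052
```

```text
q [-0.923  0.464  2.06   0.818  0.466 -1.601] p [ 0.4414 -0.3354  0.13  ] f [3.3866 1.3829 6.1026]
front 669 y 0.015312794274514577 x ext [-0.0207  0.0295] mid 0.0044359994937345285
foot z [0.0864 0.1069 0.1192]
remaining to seat (tool xyz) [0.001  0.0001 0.0002]
```

Seated on the ledge and against the slope, so I'll release and retract.

Call:
{"name": "apply_moves", "arguments": {
  "targets": [
    [[0, 0.3, 0], [0, 0, 0], 1],
    [[0, 0, 0], [0, 0, 0], 0.2],
    [[0, 0, 0], [0, 0, 0], -0.2],
    [[0, 0, 0], [0, 0, 0], -1],
    [[0, 0, 0], [0, 0, 0], -1]
  ]
}}

```text
time: 28.95
ee_pos: [0.441, -0.3352, 0.1294]
ee_rot: [[0.035, 0.906, 0.421], [0.999, -0.032, -0.015], [0.0, 0.421, -0.907]]
force: [-0.3, 0.3, -0.2]
opening: 0.0758
grip_force: 0.0
```

Call:
{"name": "apply_moves", "arguments": {
  "targets": [
    [[0, 0, 0], [0, 0, 0], -1],
    [[0, 0, 0], [0, 0, 0], -1],
    [[0, 0, -15], [0, 0, 0], -1],
    [[0, 0, -30], [0, 0, 0], -1],
    [[0, 0, -30], [0, 0, 0], -1]
  ]
}}

```text
time: 29.45
ee_pos: [0.409, -0.3339, 0.198]
ee_rot: [[0.035, 0.907, 0.42], [0.999, -0.032, -0.014], [0.001, 0.421, -0.907]]
force: [-0.5, -0.9, 0.5]
opening: 0.0858
grip_force: 0.0
```

Call:
{"name": "apply_moves", "arguments": {
  "targets": [
    [[0, 0, -35], [0, 0, 0], -1],
    [[0, 0, -35], [0, 0, 0], -1],
    [[0, 0, 0], [0, 0, 0], -1]
  ]
}}

```text
time: 29.75
ee_pos: [0.3796, -0.334, 0.2648]
ee_rot: [[0.036, 0.905, 0.424], [0.999, -0.03, -0.02], [-0.005, 0.425, -0.905]]
force: [0.4, -1.1, -0.1]
opening: 0.0853
grip_force: 0.0
```

```bash
python3 look.py d4 .028 .1014 -1 .052 2>/dev/null| head -1
```

```text
q [-1.035  0.199  2.005  0.539  0.763 -1.362] p [ 0.3798 -0.3336  0.2629] f [ 0.017   0.2811 -0.3919]
```

View pics/d4.png

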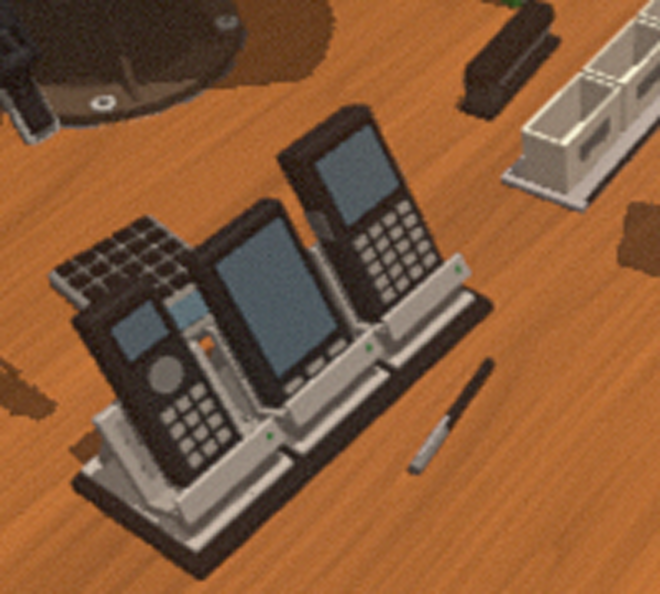

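All three are seated, screens to the front, in the rack's order: terminal (365,215), touch (275,300), scanner (160,390). The gripper is clear.

```bash
python3 -c "
from rig import env
print(env.sign_off())"
```

```text
the job is handed in; nothing more can be done
None
```

All three handhelds are seated and released in the charging cradles in their rack order (terminal left, touch middle, scanner right), screens to the front, the mug left alone, and the job was handed in at about 30 s of the 96 s allowed.

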